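# Set a drive shaft flat-up in its V-blocks and clamp it

## Task

Roll the aluminium shaft over in its two V-blocks, without lifting it out of them, until its milled flats face straight up, and let go of it. Then swing the hinged clamp strap down and press it fully home on the shaft's flat seat. Leave the other things on the bench where they are.

Things in the scene. Friction and masses are not known exactly. Their poses are not given: they have to be found in the camera images.
- fixture: Fixed V-block fixture: aluminium plate 250 x 124 x 12 mm with two black rubber V-blocks (high friction) across x = -92 and +95 mm, each 16 mm thick, 66 wide (y), 84 high. 45-degree V faces hold the shaft's axis at y = 0, z = 85 mm. Origin: centre of its underside; z up, x along the grooves (-x end nearer the robot). From x = -35 to +85 mm it is clear around the shaft, but for the hex key on the plate.
- shaft: Loose aluminium shaft, 32 mm diameter, 240 long, about 0.45 kg, in the V's. Origin on its axis at mid-length, over the fixture's origin within 5 mm; x along it; z = outward normal of its two flats, which lie in one plane 12 mm from the axis, 21 mm wide: at x -120 to -104 (D-shaped end) and x -80 to -40 (seat). At the start they face 70 to 180 degrees away from up, either way.
- shaft_grip (a point): Point on the shaft's axis 30 mm from mid-length toward +x, full round there, in the clear span: a place to grip across its 32 mm. A finger dragged over the shaft hardly turns it, as the rubber V's hold it more: grip it and turn the tool about the shaft's axis; large turns need new grasps.
- seat (a point): Centre of the seat flat on the shaft's surface (shaft x = -60 mm, 12 mm from the axis).
- strap (a joint): Hinge angle of the clamp strap, rad: 0 = level, flush on the seat when that faces up; grows as it swings up (1.3 to 1.7, about upright, at the start; stop at 2.0). Steel bar 22 mm wide, 8 thick, 88 long from the hinge axis. Stiff hinge: it stays where it is left; about 1 N at its end moves it. If the seat faces well away from up it stops at 0.06 or more.
- strap_hinge (a point): Hinge axis of the strap, parallel to the fixture's x, at fixture x = -60, y = +40, z = 101 mm, between two cheeks 110 mm high. Closed, the strap points from here along the fixture's -y over the shaft; open, up.
- strap_end (a point): Middle of the strap's free end, on the face that looks up when closed and to the fixture's +y when upright.
- timer: Bystander: white laboratory timer, 56 x 66 x 18 mm, loose, on the bench just to the right (-y) of the fixture. Origin at the centre of its underside.
- hex_key: Bystander: black hex key, 82 x 20 x 4 mm, loose, lying along x on the fixture's base plate on its +y side. Origin at the centre of its underside.
- screwdriver: Bystander: screwdriver, 167 mm long, 25 mm thick, loose, at the left of the bench. Origin at the centre of its underside.
- stain_bottle: Bystander: small white bottle with a screw cap, 37 mm diameter, 82 mm tall, loose, at the right of the bench. Origin at the centre of its underside.
- petri_dish: Bystander: petri dish, 62 mm diameter, 15 mm high, loose, at the right of the bench. Origin at the centre of its underside.

How it is judged:
On the way:
1. the shaft lies let go in its V-blocks with its flats facing up (within 8 degrees) while the strap is still open (above 0.6 rad) (angle between shaft's own z axis and vertical below 0.14 rad and value of joint strap above 0.6 rad and contact force between the fingers and shaft below 0.3 N), for 0.2 s.
At the end, for the whole second after the job is handed in: The shaft rests in both V-blocks (axis within 4 mm of its place, within 15 mm of its place along the grooves, parallel to them within 0.05 rad), its flats facing up within 6 degrees, at rest, and the strap lies closed on the seat (joint below 0.04 rad) (angle between shaft's own z axis and vertical below 0.105 rad and value of joint strap below 0.04 rad and z of shaft in the frame of fixture between 0.081 and 0.089 m and y of shaft in the frame of fixture between -0.004 and 0.004 m and x of shaft in the frame of fixture between -0.015 and 0.015 m and angle between the x axis of shaft and the x axis of fixture, either way round below 0.05 rad and angular speed of shaft below 0.1 rad/s and linear speed of shaft below 0.02 m/s); the robot touches nothing.
It fails at once if the shaft is lifted out of its V-blocks (its middle more than 25 mm above its place) (z of shaft in the frame of fixture above 0.11 m).
It fails at once if another thing on the bench is shifted by more than 30 mm (distance of any of timer, hex_key, screwdriver, stain_bottle, petri_dish from where it was at the start of the episode above 0.03 m).
It also fails if it takes over 67 s, if anything falls off the work surface, if the arm or the gripper's body presses on something with over 40 N, if the wrist force passes 120 N, or if a joint passes its speed limit or range.

## Robot

A 7-joint arm with a two-finger parallel gripper is mounted at the origin on a cart in front of the work surface, level with it; the furniture and walls round the work are solid. World frame = base frame: x ahead of the robot, y to its left, z up, the work surface at z = 0. Lengths are in m, angles in rad, forces in N, time in s.
With the tool pointing down it reaches from about 0.425 to 0.875 m from the base axis. Payload 4.7 kg.
Tool frame: the origin (TCP) lies on the centre line of the jaws, within the pads' length; the fingertips stand 19 mm ahead of it and the grasp point (between the pads) is the TCP; x points along the fingers, z is the direction in which the jaws open and shut, and the axes are right-handed (so a half turn about x gives the same grasp; the last joint's range is limited). The gripper opens to 87 mm and grips with 3 to 60 N. Pads are 19 mm wide; open, the fingers measure 117 mm over their backs; the gripper's body (75 mm by 190 mm) begins 51 mm behind the grasp point.
Start: joints at [1.354, 0.321, -0.07, 1.45, 0.023, 1.371, -0.057], TCP at [0.149, -0.633, 0.242] pointing down, gripper open.
Joint ranges: [-2.86, 2.86], [-0.3, 2.09], [-1.38, 1.24], [0.06, 2.45], [-1.56, 4.7], [0.09, 2.05], [-2.69, 2.69]. Speed limits (rad/s): [2.57, 2.57, 3.14, 3.14, 3.14, 3.14, 3.14].

## Interface

Orientations are given as a rotation vector (axis times angle).
In Python, from bench import get_state, get_image, camera_info, close_job gives the robot as it stands.
- The arm moves only by the tool jog_arm, never from a script. Its argument "targets" is a list of rows, each a list of 7 numbers: the turn, a rotation vector about the tool's x, y, z in degrees, then the shift along the tool's x, y, z in cm, then the finger opening in cm, from 0 to 8.7. In form: [[wx, wy, wz, tx, ty, tz, jaw], ...]. A call has 1 to 10 rows; each row shifts and turns the commanded pose from where the row before left it, along the tool's axes as they then stand; what a row does not reach is not made up. A row lasts 1/8 s, in which the tool goes at most 62.5 mm and 10.7 degrees, less where a joint would pass 70% of its speed; a pose out of reach is approached as far as the arm can. A call is refused whole if a number of a shift passes 6.25 or a number of a turn 10.7, either way. A call with a gripper value outside its range is refused whole. The fingers move at their own pace and stop on an object; "squeeze" is the grip in N (left out, the last holds). Time passes only in rows, so rows that do not move let the fingers close. It gives the time, the measured TCP pose, the force and the opening at its end, in the units of the state.
- get_state(): the state, without advancing time (a new reading comes with each control period).
- get_image(name): name is "scene" or "top" or "wrist"; returns (picture, depth): 480x640x3 uint8, red, green, blue; 480x640 float32, m along the optical axis (not along the pixel's ray), 0 where there is no reading.
- camera_info(name): a dict with "intrinsics" (3x3 intrinsics, pixels), "world_from_camera" (4x4, takes a point from camera to world coordinates); the wrist camera has in their place "mount" (4x4, takes a point from camera to tool coordinates, whose origin is the TCP and whose axes are the tool frame's). Camera axes: x right, y up, looking along -z (the intrinsics and any distortion apply to the point x, -y, -z); pixel columns grow to the right and rows downward; lengths in m; the calibration is good to about 2 mm. The wrist camera is an equidistant fisheye: a pixel r from the principal point sees the ray r / f radians off the axis. A picture is of the moment at which its call begins: read the wrist's pose just before it. camera_info takes no time and is no camera call.
- close_job(): hands the job in, once; it reports no verdict.
The state is a dict: "time": time; "joint_positions": joint angles; "qd": joint speeds; "joint_torque": joint torques, N m; "position": TCP position; "tool_rot": TCP orientation; "ft_force": force on the tool from outside, world axes, zero at the start; "torque": the same for the moment, N m; "grip_width": opening from 0.0 (shut) to 1.0 (fully open).
Only numpy, scipy, OpenCV 4.12 (cv2) and the standard library are available. Lean on these libraries where they do the work, as an engineer would, in place of code of your own. Each camera call takes 0.05 s, during which the arm holds its last target.

## Working session

There is one attempt and no reset: what is moved stays moved. The work goes in short steps, Python scripts to look and compute and a tool call to move; the robot and the scene stay as the last step left them, time stands still between calls to the robot, and variables do not carry over. Pictures are saved under pics/ and viewed, and the job is handed in when it is done.

Besides the shell and the picture viewer there is one more tool, called after ">>>" by a JSON object that holds its "op" and its "data", one argument or row to a line. jog_arm: Moves the arm, as the interface text tells. Its arguments: {"type":"object","properties":{"targets":{"type":"array"},"squeeze":{"type":"number"}},"required":["targets"]}

```bash
ls; mkdir -p pics; python3 - <<'E'
from bench import *
import cv2,numpy as np
s=get_state();print({k:np.round(v,3).tolist() for k,v in s.items()})
for n in("scene","top","wrist"):
    c=camera_info(n);print(n,{k:np.round(v,4).tolist() if not isinstance(v,str) else v for k,v in c.items()})
    p,d=get_image(n);cv2.imwrite(f"pics/{n}0.png",p[:,:,::-1]);np.save(f"pics/{n}0.npy",d)
E
```

```text
pics
{'time': 0.0, 'joint_positions': [1.354, 0.322, -0.07, 1.452, 0.023, 1.371, -0.057], 'qd': [-0.001, 0.003, -0.0, 0.001, -0.0, 0.0, 0.0], 'joint_torque': [0.0, -49.128, -0.403, -31.253, -0.064, 0.043, 0.0], 'position': [0.149, -0.632, 0.24], 'tool_rot': [1.039, 1.311, -1.037], 'ft_force': [0.132, 0.23, -0.238], 'torque': [-0.032, -0.0, -0.0], 'grip_width': 1.0}
scene {'intrinsics': [[490.953, 0.0, 315.7756], [0.0, 490.953, 235.5192], [0.0, 0.0, 1.0]], 'world_from_camera': [[-0.7039, 0.5141, -0.4901, -0.027], [-0.7101, -0.5278, 0.4661, 0.537], [-0.0191, 0.6761, 0.7365, 0.8928], [0.0, 0.0, 0.0, 1.0]]}
top {'intrinsics': [[444.7354, 0.0, 323.2942], [0.0, 444.7354, 234.9956], [0.0, 0.0, 1.0]], 'world_from_camera': [[0.0245, 0.9906, -0.1347, 0.3665], [-0.9997, 0.0244, -0.003, 0.0244], [0.0003, 0.1347, 0.9909, 1.1475], [0.0, 0.0, 0.0, 1.0]]}
wrist {'intrinsics': [[371.6483, 0.0, 313.0349], [0.0, 371.6483, 245.2844], [0.0, 0.0, 1.0]], 'mount': [[-0.001, 0.3027, -0.9531, -0.1436], [0.0, 0.9531, 0.3027, 0.0837], [1.0, 0.0003, -0.001, 0.0013], [0.0, 0.0, 0.0, 1.0]]}
```

View pics/scene0.png

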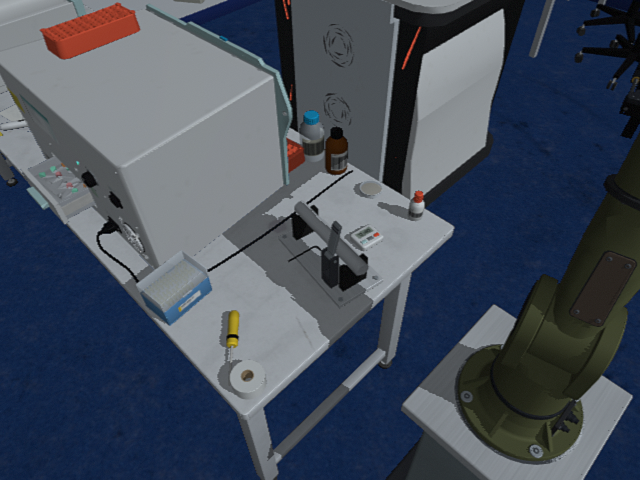

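View pics/top0.png

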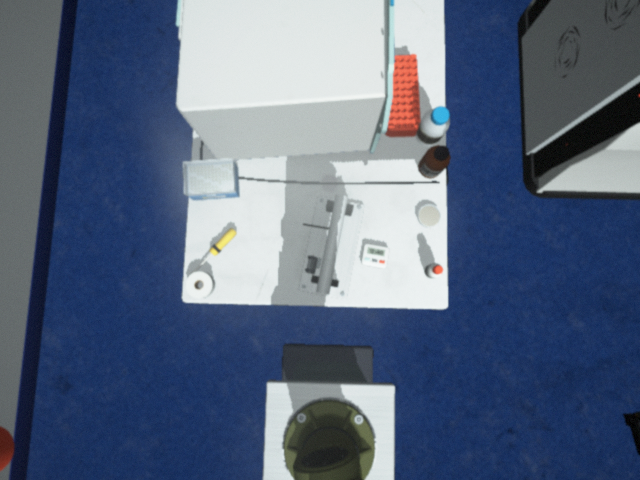

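```bash
cat > h.py <<'E'
import numpy as np,cv2
from bench import *
from scipy.spatial.transform import Rotation as R
def cloud(n,d):
    c=camera_info(n);K=np.array(c['intrinsics']);T=np.array(c['world_from_camera'])
    v,u=np.mgrid[0:480,0:640]
    P=np.stack([(u-K[0,2])/K[0,0]*d,-(v-K[1,2])/K[1,1]*d,-d],-1)
    return P@T[:3,:3].T+T[:3,3]
def proj(n,p):
    c=camera_info(n);K=np.array(c['intrinsics']);T=np.array(c['world_from_camera'])
    q=(np.array(p)-T[:3,3])@T[:3,:3]
    return np.array([K[0,0]*q[0]/-q[2]+K[0,2],K[1,1]*-q[1]/-q[2]+K[1,2]])
E
python3 - <<'E'
from h import *
for n,b in(("top",(270,380,180,320)),("scene",(270,400,180,320))):
    p=cv2.imread(f"pics/{n}0.png");a=p[b[2]:b[3],b[0]:b[1]]
    cv2.imwrite(f"pics/{n}0c.png",cv2.resize(a,None,fx=4.2,fy=4.2,interpolation=cv2.INTER_CUBIC))
    d=np.load(f"pics/{n}0.npy");P=cloud(n,d)[b[2]:b[3],b[0]:b[1]]
    z=P[...,2];print(n,np.histogram(z,bins=np.arange(-.01,.22,.01)))
    m=(z>.085)&(z<.11);Q=P[m]
    # shaft top line via RANSAC-ish fitLine
    l=cv2.fitLine(Q[:,:2].astype(np.float32),cv2.DIST_HUBER,0,.005,.005).ravel();print(l)
    t=(Q[:,:2]-l[2:])@l[:2];o=(Q[:,:2]-l[2:])@[-l[1],l[0]]
    for k in np.arange(-.16,.16,.02):
        s=(t>k)&(t<k+.02)
        if s.any():print(round(k,2),s.sum(),np.round([o[s].min(),o[s].max(),Q[s,2].max(),Q[s,2].min()],4))
    m=z>.12
    if m.any():print('high',np.round(P[m].min(0),3),np.round(P[m].max(0),3))
E
```

```text
top (array([4179, 4984, 2835,   38,   13,   18,   10,   21,   31,  240,  882,
        418,   24,    8,    7,   11,    8,    4,   11,   45,    1,    0]), array([-0.01,  0.  ,  0.01,  0.02,  0.03,  0.04,  0.05,  0.06,  0.07,
        0.08,  0.09,  0.1 ,  0.11,  0.12,  0.13,  0.14,  0.15,  0.16,
        0.17,  0.18,  0.19,  0.2 ,  0.21]))
[ 0.9829823  -0.18370035  0.4538666   0.01379861]
-0.1 10 [-0.0133  0.013   0.1001  0.0906]
-0.08 114 [-0.0175  0.0137  0.1032  0.0868]
-0.06 141 [-0.0331  0.0358  0.1047  0.085 ]
-0.04 145 [-0.0171  0.049   0.109   0.0868]
-0.02 141 [-0.017   0.0486  0.1099  0.0862]
-0.0 108 [-0.0163  0.0143  0.1035  0.0872]
0.02 109 [-0.0161  0.0144  0.1037  0.0888]
0.04 108 [-0.016   0.0147  0.1044  0.086 ]
0.06 109 [-0.0153  0.015   0.1045  0.0856]
0.08 103 [-0.0156  0.0152  0.1042  0.0866]
0.1 104 [-0.0149  0.0155  0.1042  0.0879]
0.12 126 [-0.0309  0.0301  0.1044  0.085 ]
0.14 99 [-0.0309  0.0235  0.1047  0.0857]
high [0.366 0.024 0.121] [0.45  0.056 1.148]
scene (array([7783, 3890, 2437,  232,  215,  199,  160,  134,  186,  415,  828,
        258,   33,   37,   3
[... 183 characters left out ...]
16,
        0.17,  0.18,  0.19,  0.2 ,  0.21]))
[ 0.9810675  -0.19366631  0.4987954   0.01309313]
-0.14 83 [-0.0254  0.0055  0.1019  0.0853]
-0.12 119 [-0.0337  0.0171  0.1039  0.0853]
-0.1 197 [-0.0408  0.0419  0.1099  0.085 ]
-0.08 156 [-0.0218  0.0379  0.1098  0.0852]
-0.06 115 [-0.0206  0.0423  0.1099  0.0851]
-0.04 14 [-0.0221  0.0067  0.0998  0.0862]
-0.02 74 [-0.0151  0.0079  0.1031  0.0858]
-0.0 95 [-0.0201  0.0086  0.1029  0.0851]
0.02 91 [-0.0204  0.0099  0.1019  0.0857]
0.04 87 [-0.0185  0.009   0.1021  0.0852]
0.06 86 [-0.018   0.0101  0.1023  0.0853]
0.08 93 [-0.0361  0.0265  0.1019  0.0852]
0.1 50 [-0.0182  0.0107  0.1017  0.0854]
high [-0.027  0.033  0.12 ] [0.45  0.537 0.893]
```

```bash
echo
```

```text
(no output)
```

View pics/top0c.png

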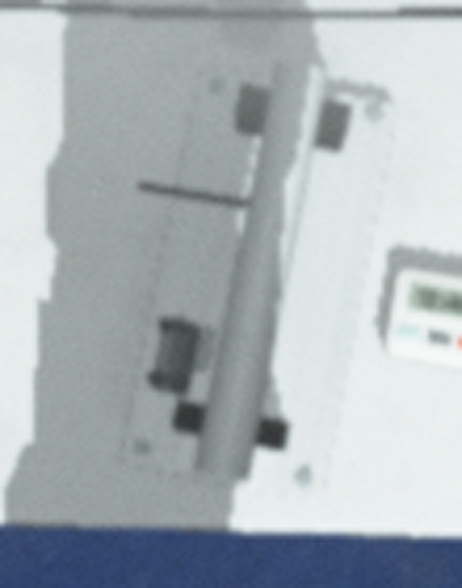

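View pics/scene0c.png

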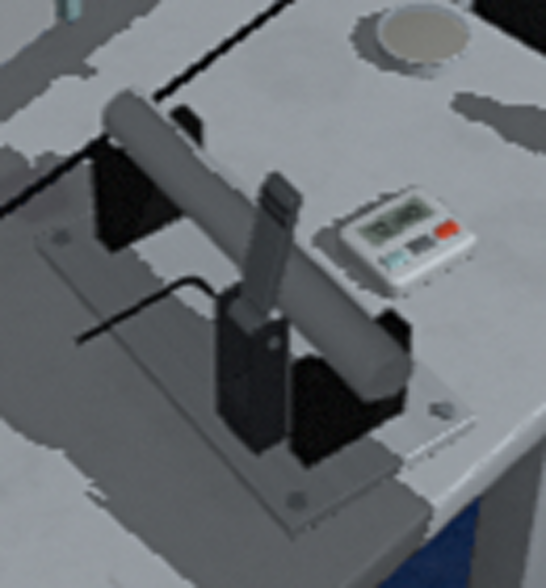

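View pics/wrist0.png

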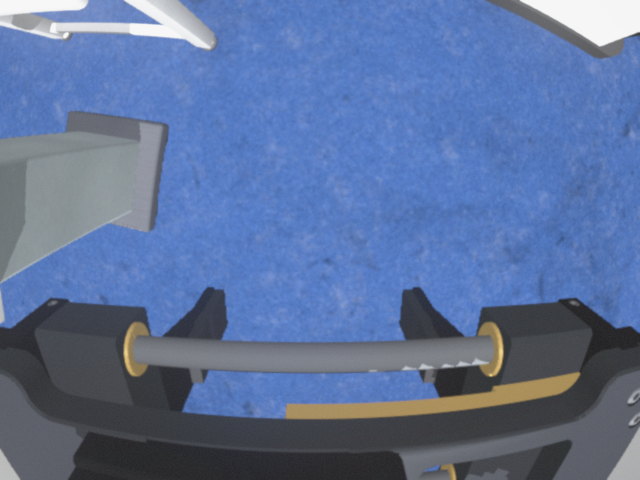

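```bash
python3 - <<'E'
from h import *
b=(270,380,180,320)
d=np.load("pics/top0.npy");P=cloud("top",d)[b[2]:b[3],b[0]:b[1]]
z=P[...,2]
# shaft points: fit line per section in clear spans
m=(z>.093)&(z<.106)
Q=P[m];l=np.array([.983,-.1837]);
for it in range(8):
    o=(Q[:,:2]-[.454,.0138])@[-l[1],l[0]]
    if it==0: Q=Q[abs(o)<.017]
    f=cv2.fitLine(Q[:,:2].astype(np.float32),cv2.DIST_L2,0,.005,.005).ravel()
    o=(Q[:,:2]-f[2:])@[-f[1],f[0]]; Q=Q[abs(o)<.0155]
print(f,np.degrees(np.arctan2(f[1],f[0])),len(Q))
t=(Q[:,:2]-f[2:])@f[:2];print('shaft t range',t.min(),t.max(),f[2:]+f[:2]*t.min(),f[2:]+f[:2]*t.max())
# plate extents
m=(z>.008)&(z<.017);Q=P[m];m2=abs((Q[:,:2]-f[2:])@[-f[1],f[0]])<.08;Q=Q[m2]
r=cv2.minAreaRect((Q[:,:2]*1000).astype(np.float32));print('plate',r)
t=(Q[:,:2]-f[2:])@f[:2];o=(Q[:,:2]-f[2:])@[-f[1],f[0]];print(np.percentile(t,[0,.5,1,99,99.5,100]),np.percentile(o,[0,.5,1,99,99.5,100]))
E
```

```text
[ 0.98490393 -0.1731018   0.48891363  0.00644239] -9.968213 1108
shaft t range -0.11727973751557094 0.12245125270100778 [0.37340435 0.02674372] [ 0.60951635 -0.01475415]
plate ((524.8723754882812, -0.8740081787109375), (157.5892333984375, 314.29150390625), 80.47505950927734)
[-0.12026367 -0.11961505 -0.11870298  0.1809908   0.1869039   0.1943915 ] [-0.07994842 -0.06177206 -0.06119463  0.06184935  0.06565737  0.07879751]
```

```bash
python3 - <<'E'
from h import *
s=get_state();M=R.from_rotvec(s['tool_rot']).as_matrix();print(np.round(M,3))
b=(270,380,180,320)
d=np.load("pics/top0.npy");P=cloud("top",d)[b[2]:b[3],b[0]:b[1]].reshape(-1,3)
f=np.array([.9849,-.1731]);n=np.array([.1731,.9849]);c=np.array([.4914,.006])
x=(P[:,:2]-c)@f;y=(P[:,:2]-c)@n;z=P[:,2]
m=(z>.075)&(z<.092)&(abs(y)>.019)&(abs(y)<.036)
for lo,hi in((-.11,-.07),(.07,.12)):
  for sg in(1,-1):
    k=m&(x>lo)&(x<hi)&(sg*y>0);print(lo,sg,k.sum(),np.round([x[k].min(),x[k].max(),np.median(x[k]),y[k].min(),y[k].max()],4))
k=(z>.008)&(z<.016)&(abs(y)<.075)&(abs(x)<.14);print('plate',np.percentile(x[k],[.5,1,5,95,99,99.5]),np.percentile(y[k],[.2,1,5,95,99,99.8]))
k=(z>.115)&(z<.25)&(abs(x+.06)<.03);print('strap',k.sum());Q=np.c_[x[k],y[k],z[k]];print(np.round(Q[np.argsort(z[k])][::5],3))
k=(abs(y)<.02)&(z>.08)&(z<.11)
for t in np.arange(-.125,.13,.008):
  q=k&(x>t)&(x<t+.008)
  if q.any():print(round(t,3),q.sum(),np.round([y[q].min(),y[q].max(),z[q].max()],4))
E
```

```text
[[-0.     0.973  0.229]
 [ 0.001  0.229 -0.973]
 [-1.    -0.    -0.001]]
-0.11 1 42 [-0.098  -0.0742 -0.0895  0.019   0.0326]
-0.11 -1 40 [-0.0978 -0.0821 -0.0903 -0.0328 -0.0194]
0.07 1 40 [0.088  0.1047 0.0966 0.0193 0.0328]
0.07 -1 40 [ 0.0886  0.1046  0.0962 -0.0327 -0.0193]
plate [-0.12216415 -0.1212866  -0.11346958  0.11024136  0.1245469   0.12577855] [-0.06159291 -0.06084092 -0.05779378  0.05839152  0.06144137  0.06300744]
strap 97
[[-0.064  0.04   0.117]
 [-0.054  0.04   0.122]
 [-0.053  0.037  0.133]
 [-0.048  0.036  0.137]
 [-0.053  0.035  0.142]
 [-0.048  0.033  0.148]
 [-0.053  0.032  0.153]
 [-0.049  0.031  0.159]
 [-0.054  0.029  0.17 ]
 [-0.05   0.028  0.176]
 [-0.061  0.028  0.179]
 [-0.057  0.026  0.182]
 [-0.055  0.018  0.183]
 [-0.049  0.019  0.184]
 [-0.069  0.022  0.184]
 [-0.049  0.021  0.185]
 [-0.056  0.02   0.186]
 [-0.065  0.02   0.187]
 [-0.067  0.022  0.188]
 [-0.061  0.023  0.189]]
-0.125 19 [-0.016   0.0156  0.1032]
-0.117 45 [-0.0155  0.0146  0.1028]
-0.109 47 [-0.0155  0.0156  0.1024]
-0.101 48 [-0.0189  0.018   0.1047]
-0.093 53 [-0.0198  0.0195  0.10
[... 224 characters left out ...]
37 42 [-0.0142  0.0152  0.1035]
-0.029 45 [-0.0152  0.0153  0.1035]
-0.021 41 [-0.0152  0.0142  0.1034]
-0.013 45 [-0.0142  0.0153  0.1028]
-0.005 44 [-0.0152  0.0153  0.1037]
0.003 41 [-0.0153  0.0142  0.1044]
0.011 41 [-0.0143  0.0153  0.1033]
0.019 46 [-0.0153  0.0154  0.104 ]
0.027 43 [-0.0154  0.0144  0.1036]
0.035 42 [-0.0149  0.0154  0.1045]
0.043 41 [-0.0154  0.0149  0.1042]
0.051 43 [-0.0154  0.0154  0.1034]
0.059 45 [-0.0149  0.0154  0.1042]
0.067 41 [-0.0149  0.0149  0.1023]
0.075 42 [-0.0139  0.0154  0.1041]
0.083 44 [-0.0193  0.0155  0.1044]
0.091 47 [-0.0189  0.0193  0.1036]
0.099 48 [-0.0199  0.0199  0.103 ]
0.107 42 [-0.015   0.0154  0.104 ]
0.115 25 [-0.014   0.014   0.1047]
```

>>> {"op": "jog_arm", "data": {
  "targets": [
    [7.75,0,0,0,0,0,8.7],
    [7.75,0,0,0,0,0,8.7],
    [7.7,0,0,0,0,0,8.7],
    [0,0,0,-0.3,2,-4.6,8.7],
    [0,0,0,-0.3,2,-4.6,8.7],
    [0,0,0,-0.3,2,-4.6,8.7],
    [0,0,0,-0.3,2,-4.6,8.7],
    [0,0,0,-0.3,2,-4.6,8.7],
    [0,0,0,-0.3,2,-4.6,8.7],
    [0,0,0,0,2,-4.6,8.7]
  ],
  "squeeze": 30
}}

```text
time: 1.4
position: [0.3431, -0.3384, 0.2597]
tool_rot: [1.336, 1.121, -1.336]
ft_force: [0.7, -0.5, 0.6]
grip_width: 0.995
```

```bash
cat >> h.py <<'E'
F=np.array([[.9849,.1731,0],[-.1731,.9849,0],[0,0,1]])  # columns: fixture x,y,z in world
C=np.array([.493,.0057,0.])
def st():
    s=get_state();M=R.from_rotvec(s['tool_rot']).as_matrix()
    p=F.T@(np.array(s['position'])-C);X=F.T@M
    th=np.degrees(np.arctan2(X[1,0],-X[2,0]))
    print('t',round(s['time'],2),'p_fix mm',np.round(p*1e3,1),'tilt',round(th,1),'y_tool in fix',np.round(X[:,1],3),'z',np.round(X[:,2],3),'F',np.round(F.T@np.array(s['ft_force']),1),'grip',round(s['grip_width']*87,1),'j',np.round(s['joint_positions'],2))
    return s,p,X
E
python3 -c "
from h import *
st()"
```

```text
t 1.4 p_fix mm [ -88.1 -364.9  259.7] tilt -0.0 y_tool in fix [ 1. -0.  0.] z [-0.    -1.     0.001] F [ 0.7 -0.4  0.6] grip 86.6 j [ 1.   -0.04 -0.27  1.82 -0.01  1.36 -1.01]
```

>>> {"op": "jog_arm", "data": {
  "targets": [
    [0,0,0,1.0,2.05,-4.55,8.7],
    [0,0,0,1.4,2.05,-4.55,8.7],
    [0,0,0,1.4,2.05,-4.55,8.7],
    [0,0,0,1.4,2.05,-4.55,8.7],
    [0,0,0,1.4,2.05,-4.55,8.7],
    [0,0,0,1.4,2.05,-4.55,8.7],
    [0,10,0,0,0,0,8.7],
    [0,10,0,0,0,0,8.7],
    [0,10,0,0,0,0,8.7],
    [0,10,0,0,0,0,8.7]
  ]
}}

```text
time: 2.65
position: [0.5111, -0.0931, 0.1801]
tool_rot: [1.873, 1.569, -0.867]
ft_force: [-0.2, -0.2, -0.5]
grip_width: 1.003
```

```bash
python3 -c "
from h import *
st()
p,d=get_image('wrist');cv2.imwrite('pics/w1.png',p[:,:,::-1]);np.save('pics/w1.npy',d)"
```

```text
t 2.65 p_fix mm [ 34.9 -94.2 180.1] tilt 40.2 y_tool in fix [ 1.    -0.001  0.002] z [ 0.    -0.763 -0.646] F [-0.2 -0.2 -0.5] grip 87.2 j [ 0.98  0.3  -0.51  1.81 -0.54  1.33 -1.07]
```

View pics/w1.png

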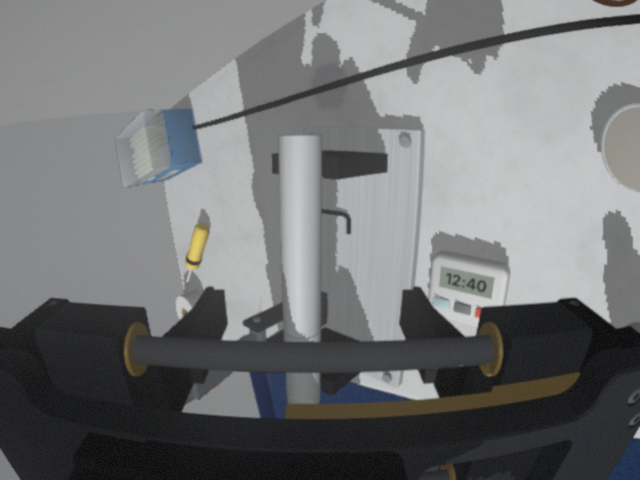

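```bash
python3 -c "
from h import *
p=cv2.imread('pics/w1.png')[260:415,225:425];cv2.imwrite('pics/w1c.png',cv2.resize(p,None,fx=3.8,fy=3.8,interpolation=cv2.INTER_CUBIC))"
```

```text
(no output)
```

View pics/w1c.png

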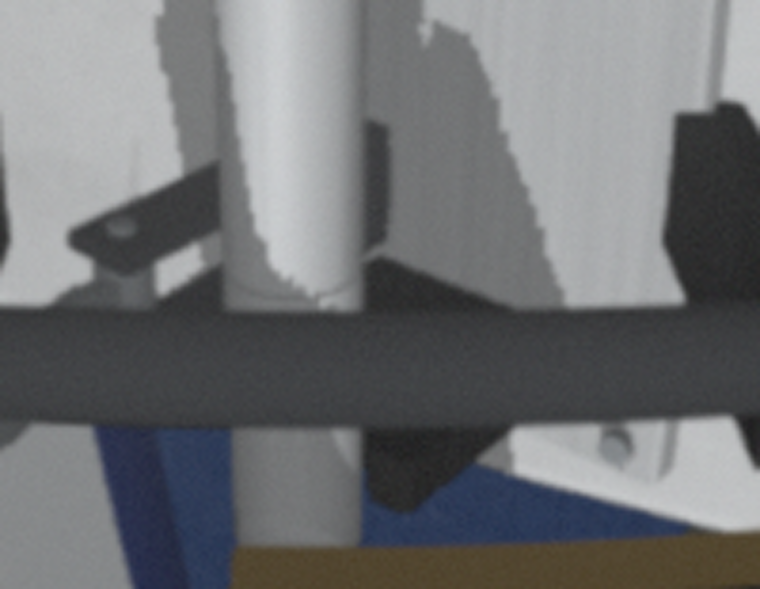

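```bash
cat >> h.py <<'E'
def X_of(th):
    t=np.radians(th);x=np.array([0,np.sin(t),-np.cos(t)]);y=np.array([1.,0,0]);return np.c_[x,y,np.cross(x,y)]
def plan(way,jaw,rd=2):
    """way: list of (p_fix mm, tilt, nrows); from measured pose"""
    s,p,X=st();p=p*1e3;rows=[]
    for q,th,n in way:
        q=np.array(q,float);th0=np.degrees(np.arctan2(X[1,0],-X[2,0]));p0=p.copy()
        for i in range(1,n+1):
            t=p0+(q-p0)*i/n;a=th0+(th-th0)*i/n;X2=X_of(a)
            w=np.round(np.degrees(R.from_matrix(X.T@X2).as_rotvec()),1)
            d=np.round(X.T@(t-p)/10,rd)
            rows.append([*w.tolist(),*d.tolist(),jaw]);p=p+X@d*10;X=X@R.from_rotvec(np.radians(w)).as_matrix()
    for r in rows:print([float(v)+0. for v in r],end=',')
    print()
E
python3 -c "
from h import *
plan([((15,0,240),0,4),((0,120,240),-40,4)],8.7)"
```

```text
t 2.7 p_fix mm [ 33.7 -98.8 176.4] tilt 40.6 y_tool in fix [ 1.    -0.009 -0.004] z [-0.009 -0.76  -0.65 ] F [ 1.3 -3.9 -2.8] grip 86.9 j [ 0.99  0.31 -0.5   1.81 -0.54  1.33 -1.06]
[-0.6, -10.1, -0.1, 0.4, -0.5, -2.91, 8.7],[0.0, -10.2, 0.0, -0.12, -0.46, -2.93, 8.7],[0.0, -10.1, 0.0, -0.64, -0.47, -2.87, 8.7],[0.0, -10.2, 0.0, -1.13, -0.47, -2.71, 8.7],[0.0, -10.0, -0.1, 0.0, -0.37, -3.0, 8.7],[0.0, -10.0, 0.0, -0.53, -0.38, -2.95, 8.7],[0.0, -10.0, 0.0, -1.02, -0.37, -2.82, 8.7],[0.0, -10.0, 0.0, -1.51, -0.37, -2.6, 8.7],
```

>>> {"op": "jog_arm", "data": {
  "targets": [
    [0,-10,0,0.4,-0.5,-2.9,8.7],
    [0,-10,0,-0.1,-0.5,-2.9,8.7],
    [0,-10,0,-0.6,-0.5,-2.9,8.7],
    [0,-10,0,-1.1,-0.5,-2.7,8.7],
    [0,-10,0,0,-0.4,-3,8.7],
    [0,-10,0,-0.5,-0.4,-3,8.7],
    [0,-10,0,-1,-0.4,-2.8,8.7],
    [0,-10,0,-1.5,-0.4,-2.6,8.7],
    [0,0,0,0,0,0,8.7]
  ]
}}

```text
time: 3.82
position: [0.5112, 0.1381, 0.2357]
tool_rot: [0.744, 0.645, -1.611]
ft_force: [-0.4, -0.7, -0.3]
grip_width: 1.004
```

```bash
python3 -c "
from h import *
st()
p,d=get_image('wrist');cv2.imwrite('pics/w2.png',p[:,:,::-1]);np.save('pics/w2.npy',d)
st()"
```

```text
t 3.83 p_fix mm [ -5.  133.6 235.7] tilt -40.0 y_tool in fix [ 1.     0.015 -0.008] z [ 0.017 -0.766  0.643] F [-0.3 -0.8 -0.3] grip 87.4 j [-0.02  0.51 -0.8   1.52  0.72  1.88 -2.6 ]
t 3.88 p_fix mm [ -3.2 130.3 238.2] tilt -40.0 y_tool in fix [ 1.     0.009 -0.004] z [ 0.009 -0.766  0.643] F [ 0.5 -0.7  0.3] grip 87.0 j [-0.02  0.5  -0.8   1.52  0.72  1.88 -2.6 ]
```

View pics/w2.png

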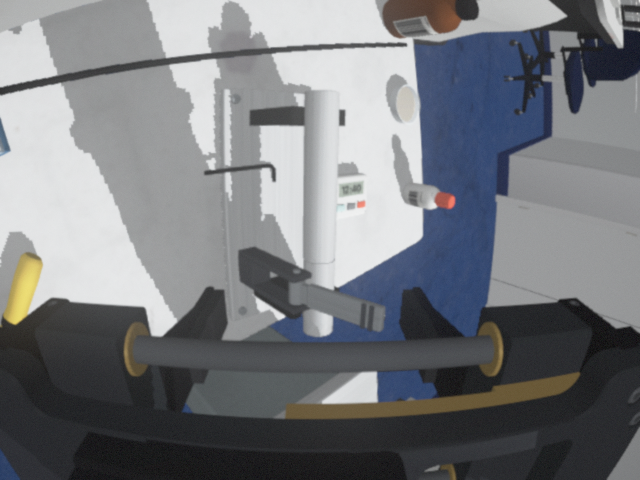

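```bash
python3 -c "
from h import *
p=cv2.imread('pics/w2.png')[235:345,230:400];cv2.imwrite('pics/w2c.png',cv2.resize(p,None,fx=4.5,fy=4.5,interpolation=cv2.INTER_CUBIC))"
```

```text
(no output)
```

View pics/w2c.png

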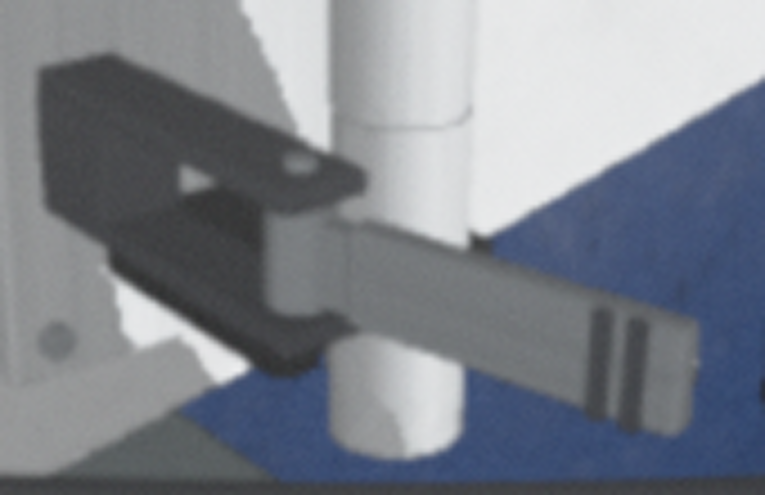

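```bash
cat >> h.py <<'E'
def wcloud(d,pf_mm,X):
    """fixture-frame cloud mm"""
    c=camera_info('wrist');K=np.array(c['intrinsics']);T=np.array(c['mount'])
    v,u=np.mgrid[0:480,0:640];a=(u-K[0,2])/K[0,0];b=(v-K[1,2])/K[1,1];r=np.hypot(a,b)+1e-9
    z=d;t=np.tan(r)*z
    P=np.stack([a/r*t,-b/r*t,-z],-1)@T[:3,:3].T+T[:3,3]
    return P@X.T*1e3+pf_mm
E
python3 - <<'E'
from h import *
X=X_of(-40);P=wcloud(np.load('pics/w2.npy'),np.array([-5,133.6,235.7]),X)
for r,c in[(235+28,320),(263,310),(263,330),(235+90,320),(200,320),(150,320),(98,325),(330,315),(284,298)]:print(r,c,np.round(P[r,c],1))
for r in(150,200,240,270,277,320,326):
    row=P[r,295:350];m=(row[:,2]>60)&(row[:,2]<115)
    print(r,[tuple(np.round(q).astype(int)) for q in row[m][::3]])
E
```

```text
263 320 [-43.1   7.1  97.6]
263 310 [-43.8  13.1  89.9]
263 330 [-44.2  -2.2 101.5]
325 320 [-110.1    7.1   98.3]
200 320 [17.2  7.1 97.1]
150 320 [62.4  7.8 97.6]
98 325 [108.6   4.9 100.8]
330 315 [-115.9   11.2   95.3]
284 298 [-51.6  41.7 108. ]
150 [(np.int64(62), np.int64(11), np.int64(78)), (np.int64(62), np.int64(12), np.int64(83)), (np.int64(62), np.int64(13), np.int64(88)), (np.int64(62), np.int64(13), np.int64(93)), (np.int64(62), np.int64(11), np.int64(95)), (np.int64(62), np.int64(9), np.int64(96)), (np.int64(62), np.int64(7), np.int64(98)), (np.int64(62), np.int64(5), np.int64(100)), (np.int64(62), np.int64(2), np.int64(100)), (np.int64(62), np.int64(-1), np.int64(101)), (np.int64(62), np.int64(-3), np.int64(103)), (np.int64(62), np.int64(-9), np.int64(101))]
200 [(np.int64(15), np.int64(11), np.int64(77)), (np.int64(16), np.int64(13), np.int64(85)), (np.int64(17), np.int64(13), np.int64(89)), (np.int64(17), np.int64(12), np.int64(92)), (np.int64(17), np.int64(10), np.int64(93)), (np.int64(18), np.int64(10), np.int64(98)), (np.int64(17), np.int64(7), np.int64(98)), (np
[... 2178 characters left out ...]
nt64(94)), (np.int64(-105), np.int64(8), np.int64(97)), (np.int64(-104), np.int64(7), np.int64(99)), (np.int64(-106), np.int64(3), np.int64(99)), (np.int64(-106), np.int64(0), np.int64(101)), (np.int64(-109), np.int64(-6), np.int64(99))]
326 [(np.int64(-117), np.int64(15), np.int64(80)), (np.int64(-115), np.int64(14), np.int64(85)), (np.int64(-113), np.int64(14), np.int64(89)), (np.int64(-112), np.int64(12), np.int64(92)), (np.int64(-111), np.int64(11), np.int64(95)), (np.int64(-111), np.int64(9), np.int64(98)), (np.int64(-112), np.int64(6), np.int64(99)), (np.int64(-113), np.int64(2), np.int64(99)), (np.int64(-113), np.int64(-1), np.int64(100)), (np.int64(-116), np.int64(-6), np.int64(99))]
```

```bash
python3 - <<'E'
from h import *
X=X_of(40.2);P=wcloud(np.load('pics/w1.npy'),np.array([34.9,-94.2,180.1]),X)
for r in(200,250,290,300,310,320,325,330,335,378,382,386,390,395):
    row=P[r,278:328];y=row[:,1];z=row[:,2]-85;m=(np.hypot(y,z)<24)
    a=np.degrees(np.arctan2(-y,z));rad=np.hypot(y,z)
    print(r,np.median(row[m,0]).round(),[(int(i),round(float(j),1)) for i,j in zip(a[m][-26::2],rad[m][-26::2])])
E
```

```text
200 70.0 [(39, 14.9), (44, 16.7), (50, 15.5), (55, 15.9), (60, 15.8), (64, 17.0), (71, 16.1), (75, 17.1), (81, 17.0), (84, 18.1), (92, 18.0), (104, 17.4), (124, 17.3)]
250 32.0 [(37, 15.0), (43, 15.4), (49, 15.1), (54, 15.3), (59, 16.3), (63, 17.0), (69, 17.1), (76, 16.6), (82, 16.7), (87, 17.2), (96, 17.1), (102, 17.8), (121, 17.6)]
290 -1.0 [(36, 15.9), (41, 15.2), (47, 16.5), (52, 16.0), (57, 16.6), (63, 16.9), (69, 16.7), (78, 15.7), (81, 17.0), (83, 18.6), (97, 17.1), (100, 18.3), (119, 17.9)]
300 -9.0 [(29, 15.4), (35, 15.2), (41, 13.9), (47, 15.5), (54, 16.8), (60, 16.2), (67, 16.0), (72, 16.6), (79, 16.5), (84, 17.1), (90, 17.7), (99, 17.7), (109, 17.9)]
310 -18.0 [(31, 15.0), (37, 15.3), (43, 16.1), (48, 17.3), (55, 15.7), (59, 17.1), (64, 17.5), (74, 15.8), (78, 16.6), (83, 17.5), (92, 17.1), (100, 17.5), (114, 17.6)]
320 -27.0 [(31, 16.0), (37, 16.4), (43, 16.3), (48, 16.7), (54, 16.7), (59, 16.7), (64, 17.8), (71, 16.7), (77, 16.9), (82, 17.9), (89, 18.0), (96, 18.2), (113, 17.7)]
325 -32.0 [(31, 16.3), (36, 15.3), (42, 15.8), (48, 17.2), (54, 15.6), (60, 16.0), (65, 16.5
[... 556 characters left out ...]
(105, 18.1), (122, 18.5)]
382 -91.0 [(29, 15.9), (35, 15.5), (42, 16.0), (48, 16.8), (53, 17.2), (59, 17.4), (66, 17.2), (72, 17.5), (79, 17.6), (85, 18.1), (94, 18.1), (103, 18.5), (122, 18.6)]
386 -95.0 [(24, 15.3), (32, 16.1), (39, 17.2), (44, 16.7), (50, 16.9), (56, 17.0), (62, 17.7), (69, 17.2), (77, 17.0), (80, 18.6), (89, 18.2), (98, 18.3), (111, 18.4)]
390 -100.0 [(17, 15.6), (25, 16.1), (34, 15.2), (41, 16.5), (48, 15.6), (53, 17.0), (60, 16.2), (65, 17.6), (72, 17.6), (79, 17.6), (82, 19.0), (93, 18.2), (107, 18.0)]
395 -106.0 [(21, 16.0), (27, 15.4), (34, 15.2), (41, 16.6), (47, 15.9), (52, 17.7), (60, 16.0), (66, 17.1), (71, 18.0), (79, 17.3), (85, 18.0), (92, 18.6), (105, 18.3)]
```

```bash
python3 -c "
from h import *
plan([((10,0,250),10,5),((-10,-135,165),60,5)],8.7)"
```

```text
t 3.88 p_fix mm [ -3.2 130.3 238.2] tilt -40.0 y_tool in fix [ 1.     0.009 -0.004] z [ 0.009 -0.766  0.643] F [ 0.5 -0.7  0.3] grip 87.0 j [-0.02  0.5  -0.8   1.52  0.72  1.88 -2.6 ]
[0.5, 10.0, -0.1, 1.5, 0.24, 2.15, 8.7],[0.0, 10.0, 0.0, 1.1, 0.26, 2.37, 8.7],[0.0, 10.0, 0.0, 0.67, 0.27, 2.53, 8.7],[0.0, 10.0, 0.0, 0.22, 0.26, 2.61, 8.7],[0.0, 10.0, 0.0, -0.24, 0.27, 2.6, 8.7],[0.0, 10.0, 0.0, 1.21, -0.4, 2.95, 8.7],[0.0, 10.0, 0.0, 0.67, -0.4, 3.12, 8.7],[0.0, 10.0, 0.0, 0.12, -0.41, 3.19, 8.7],[0.0, 10.0, 0.0, -0.43, -0.4, 3.17, 8.7],[0.0, 10.0, 0.0, -0.97, -0.4, 3.03, 8.7],
```

>>> {"op": "jog_arm", "data": {
  "targets": [
    [0,10,0,1.5,0.25,2.15,8.7],
    [0,10,0,1.1,0.25,2.4,8.7],
    [0,10,0,0.65,0.25,2.5,8.7],
    [0,10,0,0.2,0.25,2.6,8.7],
    [0,10,0,-0.25,0.25,2.6,8.7],
    [0,10,0,1.2,-0.4,2.95,8.7],
    [0,10,0,0.65,-0.4,3.1,8.7],
    [0,10,0,0.1,-0.4,3.2,8.7],
    [0,10,0,-0.4,-0.4,3.2,8.7],
    [0,10,0,-1,-0.4,3,8.7]
  ]
}}

```text
time: 5.12
position: [0.4594, -0.1339, 0.1695]
tool_rot: [2.11, 1.759, -0.564]
ft_force: [0.2, -0.2, -0.4]
grip_width: 0.998
```

```bash
python3 -c "
from h import *
get_image('wrist')
st()
p,d=get_image('wrist');cv2.imwrite('pics/w3.png',p[:,:,::-1]);np.save('pics/w3.npy',d)
st()
p=p[235:400,230:400,::-1];cv2.imwrite('pics/w3c.png',cv2.resize(p,None,fx=3.6,fy=3.6,interpolation=cv2.INTER_CUBIC))"
```

```text
t 5.17 p_fix mm [ -11.6 -148.8  159.6] tilt 60.7 y_tool in fix [ 1.    -0.017 -0.012] z [-0.018 -0.489 -0.872] F [ -3.5  -3.4 -12.2] grip 87.1 j [ 1.2   0.52 -0.51  1.81 -0.64  1.51 -0.83]
t 5.22 p_fix mm [ -11.9 -146.9  161.1] tilt 60.3 y_tool in fix [ 1.    -0.015 -0.013] z [-0.018 -0.495 -0.869] F [-0.4 -0.8 -0.7] grip 87.0 j [ 1.2   0.51 -0.51  1.82 -0.64  1.51 -0.83]
```

View pics/w3.png

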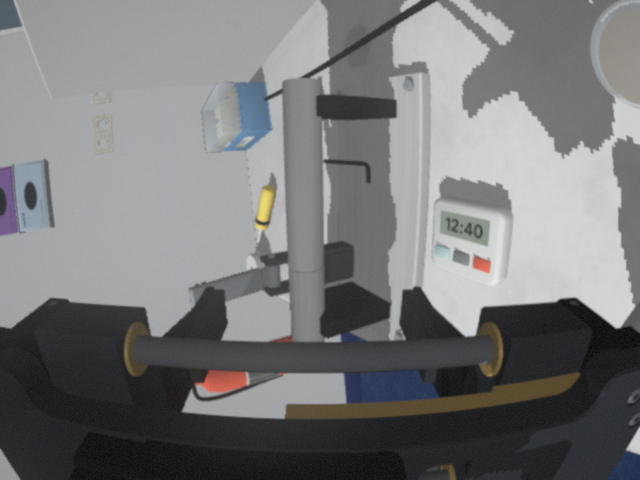

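View pics/w3c.png

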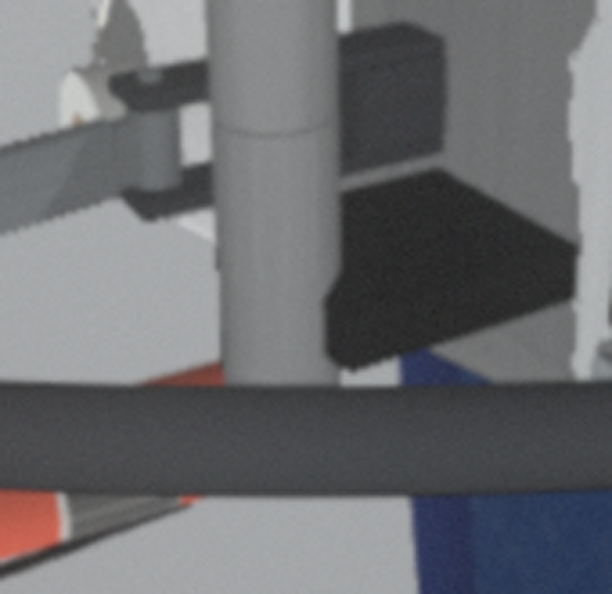

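```bash
python3 - <<'E'
from h import *
X=X_of(60.5);P=wcloud(np.load('pics/w3.npy'),np.array([-11.7,-148,160]),X)
def prof(rows):
    Q=P[rows[0]:rows[1],280:330].reshape(-1,3);y=Q[:,1]-0;z=Q[:,2]-85
    a=np.degrees(np.arctan2(-y,z));rad=np.hypot(y,z);m=rad<25
    print(rows,np.median(Q[m,0]).round(),[(k,int((s:=(m&(a>=k)&(a<k+10))).sum()),round(float(np.median(rad[s])),1)) for k in range(-30,160,10) if (m&(a>=k)&(a<k+10)).any()])
for r in((180,190),(200,210),(220,230),(240,250),(260,268),(274,280),(280,290),(290,300),(300,308),(310,318),(325,330),(330,336)):prof(r)
p=cv2.imread('pics/w3.png')
for r in(200,250,264,285,295,305):print(r,p[r,285:330].mean(1).astype(int).tolist())
E
```

```text
(180, 190) 30.0 [(-20, 5, 15.8), (-10, 7, 16.1), (0, 22, 16.4), (10, 21, 16.0), (20, 24, 16.3), (30, 32, 16.7), (40, 36, 16.4), (50, 33, 16.8), (60, 40, 16.5), (70, 34, 17.1), (80, 33, 16.6), (90, 31, 16.7), (100, 19, 16.6), (110, 21, 16.1), (120, 20, 16.6), (130, 2, 15.6), (140, 4, 16.5), (150, 4, 16.5)]
(200, 210) 13.0 [(-30, 3, 15.7), (-20, 3, 15.4), (-10, 7, 16.0), (0, 16, 16.0), (10, 25, 15.8), (20, 23, 16.3), (30, 29, 16.6), (40, 36, 16.7), (50, 31, 16.7), (60, 40, 16.8), (70, 33, 17.0), (80, 38, 16.7), (90, 30, 17.0), (100, 20, 17.0), (110, 24, 16.7), (120, 15, 17.1), (140, 10, 16.6)]
(220, 230) -4.0 [(-30, 1, 15.2), (-20, 9, 15.4), (-10, 9, 15.7), (0, 13, 15.6), (10, 21, 15.7), (20, 23, 16.3), (30, 30, 16.6), (40, 34, 16.6), (50, 29, 17.1), (60, 40, 17.2), (70, 39, 17.5), (80, 33, 17.4), (90, 29, 17.3), (100, 21, 17.2), (110, 26, 17.0), (120, 11, 17.5), (130, 7, 17.1), (140, 3, 16.8)]
(240, 250) -21.0 [(-20, 7, 15.0), (-10, 5, 15.2), (0, 19, 15.4), (10, 16, 15.4), (20, 22, 16.3), (30, 28, 16.5), (40, 31, 16.6), (50, 40, 17.0), (60, 31, 17.2), (70, 37, 17.4), (80, 34, 17.6), (
[... 2794 characters left out ...]
, 93, 70, 60, 60, 59, 59, 59]
285 [59, 59, 63, 76, 93, 107, 115, 118, 121, 125, 128, 129, 129, 130, 132, 134, 136, 134, 134, 135, 134, 135, 134, 134, 133, 134, 136, 134, 133, 129, 127, 127, 126, 123, 117, 116, 113, 108, 104, 105, 107, 111, 110, 112, 111]
295 [185, 187, 187, 180, 157, 122, 115, 116, 119, 125, 125, 127, 130, 128, 130, 134, 134, 136, 135, 133, 133, 133, 133, 135, 136, 133, 133, 132, 132, 132, 128, 130, 128, 122, 116, 116, 111, 105, 98, 80, 52, 43, 43, 44, 47]
305 [169, 167, 168, 163, 144, 112, 106, 113, 119, 121, 124, 128, 128, 129, 128, 131, 134, 132, 134, 131, 133, 133, 135, 135, 138, 135, 133, 129, 132, 132, 129, 128, 125, 120, 119, 116, 114, 107, 99, 82, 52, 49, 43, 44, 45]
```

```bash
python3 -c "
from h import *
plan([((35,-20,265),10,5),((35,69,185),-35,5)],8.7)"
```

```text
t 5.22 p_fix mm [ -11.9 -146.9  161.1] tilt 60.3 y_tool in fix [ 1.    -0.015 -0.013] z [-0.018 -0.495 -0.869] F [-0.4 -0.8 -0.7] grip 87.0 j [ 1.2   0.51 -0.51  1.82 -0.64  1.51 -0.83]
[-1.1, -10.1, -0.3, 1.18, 0.87, -3.08, 8.7],[0.0, -10.0, 0.0, 0.63, 0.94, -3.22, 8.7],[0.0, -10.1, 0.0, 0.05, 0.94, -3.28, 8.7],[0.0, -10.1, 0.0, -0.52, 0.94, -3.24, 8.7],[0.0, -10.0, 0.0, -1.08, 0.94, -3.09, 8.7],[0.0, -9.0, 0.0, 1.89, 0.0, -1.47, 8.7],[0.0, -9.0, 0.0, 1.63, 0.0, -1.76, 8.7],[0.0, -9.0, 0.0, 1.33, 0.0, -1.98, 8.7],[0.0, -9.0, 0.0, 1.01, 0.0, -2.17, 8.7],[0.0, -9.0, 0.0, 0.66, 0.0, -2.3, 8.7],
```

>>> {"op": "jog_arm", "data": {
  "targets": [
    [-0.5,-10,0,1.2,0.9,-3.1,8.7],
    [0,-10,0,0.6,0.95,-3.2,8.7],
    [0,-10,0,0,0.95,-3.3,8.7],
    [0,-10,0,-0.5,0.95,-3.25,8.7],
    [0,-10,0,-1.1,0.95,-3.1,8.7],
    [0,-9,0,1.9,0,-1.5,8.7],
    [0,-9,0,1.6,0,-1.75,8.7],
    [0,-9,0,1.3,0,-2,8.7],
    [0,-9,0,1,0,-2.2,8.7],
    [0,-9,0,0.7,0,-2.3,8.7]
  ]
}}

```text
time: 6.48
position: [0.5443, 0.0756, 0.1968]
tool_rot: [0.836, 0.68, -1.585]
ft_force: [0.8, -0.4, 0.1]
grip_width: 0.998
```

>>> {"op": "jog_arm", "data": {
  "targets": [
    [0,0,0,0,0,0,8.7]
  ]
}}

```text
time: 6.6
position: [0.5414, 0.0808, 0.191]
tool_rot: [0.826, 0.698, -1.58]
ft_force: [0.9, -0.5, 0.2]
grip_width: 1.001
```

```bash
python3 -c "
from h import *
plan([((35,0,85),-35,4)],8.7)"
```

```text
t 6.6 p_fix mm [ 34.7  82.3 191. ] tilt -35.0 y_tool in fix [1.    0.014 0.004] z [ 0.009 -0.819  0.573] F [ 1.  -0.3  0.2] grip 87.1 j [ 0.11  0.49 -0.79  1.6   0.73  1.7  -2.53]
[0.5, 0.0, -0.6, 3.35, -0.03, 0.17, 8.7],[0.0, 0.0, 0.0, 3.35, 0.01, 0.16, 8.7],[0.0, 0.0, 0.0, 3.35, 0.01, 0.17, 8.7],[0.0, 0.0, 0.0, 3.35, 0.0, 0.17, 8.7],
```

>>> {"op": "jog_arm", "data": {
  "targets": [
    [0.5,0,0,3.3,0,0.15,8.7],
    [0,0,0,3.3,0,0.15,8.7],
    [0,0,0,3.3,0,0.15,8.7],
    [0,0,0,2.5,0,0.15,8.7],
    [0,0,0,0,0,0,8.7]
  ]
}}

```text
time: 7.22
position: [0.5307, -0.0029, 0.0972]
tool_rot: [0.842, 0.68, -1.595]
ft_force: [0.3, -0.4, 1.2]
grip_width: 0.997
```

```bash
python3 -c "
from h import *
plan([((35,0,85),-35,1)],8.7)"
```

```text
t 7.22 p_fix mm [38.6 -2.  97.2] tilt -35.1 y_tool in fix [ 1.    -0.008  0.016] z [-0.016 -0.818  0.575] F [ 0.3 -0.4  1.2] grip 86.8 j [ 0.22  0.5  -0.74  1.78  0.79  1.5  -2.56]
[-0.9, 0.1, -0.5, 0.88, -0.38, -0.85, 8.7],
```

>>> {"op": "jog_arm", "data": {
  "targets": [
    [0,0,0,0.8,-0.3,-0.5,8.7],
    [0,0,0,0,0,0,8.7],
    [0,0,0,0,0,0,8.7]
  ]
}}

```text
time: 7.6
position: [0.5283, 0.0017, 0.0865]
tool_rot: [0.839, 0.686, -1.589]
ft_force: [0.1, -0.3, -0.1]
grip_width: 1.002
```

```bash
python3 -c "
from h import *
plan([((35,0,85),-35,1)],8.7)"
```

```text
t 7.6 p_fix mm [35.4  2.1 86.5] tilt -35.0 y_tool in fix [ 1.    -0.001  0.013] z [-0.009 -0.819  0.573] F [ 0.1 -0.3 -0.1] grip 87.1 j [ 0.21  0.52 -0.74  1.79  0.8   1.48 -2.57]
[-0.5, 0.0, -0.6, 0.24, -0.05, 0.09, 8.7],
```

>>> {"op": "jog_arm", "data": {
  "targets": [
    [-0.4,0,-0.6,0.25,0,0.1,5],
    [0,0,0,0,0,0,3.6],
    [0,0,0,0,0,0,2.8],
    [0,0,0,0,0,0,2.8],
    [0,0,0,0,0,0,2.8],
    [0,0,0,0,0,0,2.8],
    [0,0,0,0,0,0,2.8]
  ],
  "squeeze": 40
}}

```text
time: 8.48
position: [0.5274, -0.0015, 0.0846]
tool_rot: [0.83, 0.696, -1.597]
ft_force: [-0.3, 0.3, 1.4]
grip_width: 0.352
```

```bash
python3 -c "
from h import *
st()"
```

```text
t 8.47 p_fix mm [35.2 -1.2 84.6] tilt -35.0 y_tool in fix [ 1.    -0.003 -0.   ] z [-0.002 -0.819  0.574] F [-0.4  0.2  1.4] grip 30.6 j [ 0.22  0.52 -0.73  1.79  0.8   1.49 -2.56]
```

>>> {"op": "jog_arm", "data": {
  "targets": [
    [0,5,0,0,0,0,2.8],
    [0,8,0,0,0,0,2.8],
    [0,8,0,0,0,0,2.8],
    [0,8,0,0,0,0,2.8],
    [0,8,0,0,0,0,2.8]
  ]
}}

```text
time: 9.1
position: [0.5276, -0.0016, 0.0849]
tool_rot: [1.369, 1.145, -1.317]
ft_force: [-0.4, -0.2, -4.1]
grip_width: 0.357
```

```bash
python3 -c "
from h import *
st()"
```

```text
t 9.1 p_fix mm [35.3 -1.2 84.9] tilt 2.2 y_tool in fix [ 1.    -0.003  0.001] z [-0.003 -0.999 -0.038] F [-0.3 -0.2 -4.1] grip 31.1 j [ 0.79  0.32 -0.92  1.91  0.26  1.03 -1.98]
```

>>> {"op": "jog_arm", "data": {
  "targets": [
    [0,8,0,0,0,0,2.8],
    [0,8,0,0,0,0,2.8],
    [0,8,0,0,0,0,2.8],
    [0,8,0,0,0,0,2.8],
    [0,8,0,0,0,0,2.8],
    [0,8,0,0,0,0,2.8],
    [0,5,0,0,0,0,2.8],
    [0,0,0,0,0,0,2.8]
  ]
}}

```text
time: 10.1
position: [0.5285, -0.0018, 0.0855]
tool_rot: [2.059, 1.719, -0.643]
ft_force: [0.9, -0.0, 4.4]
grip_width: 0.358
```

```bash
python3 -c "
from h import *
st()
p,d=get_image('wrist');cv2.imwrite('pics/w4.png',p[:,:,::-1]);np.save('pics/w4.npy',d)
p,d=get_image('top');cv2.imwrite('pics/t4.png',cv2.resize(p[180:320,270:380,::-1],None,fx=4.2,fy=4.2,interpolation=cv2.INTER_CUBIC))
p,d=get_image('scene');cv2.imwrite('pics/s4.png',cv2.resize(p[180:320,270:400,::-1],None,fx=4.2,fy=4.2,interpolation=cv2.INTER_CUBIC))
st()"
```

```text
t 10.1 p_fix mm [36.3 -1.2 85.5] tilt 55.4 y_tool in fix [ 1.    -0.006 -0.001] z [-0.004 -0.568 -0.823] F [0.9 0.1 4.4] grip 31.2 j [ 1.36  0.81 -1.08  1.91 -0.3   1.02 -1.2 ]
t 10.25 p_fix mm [36.3 -1.  85.3] tilt 55.1 y_tool in fix [ 1.    -0.004  0.001] z [-0.002 -0.572 -0.82 ] F [1.4 0.2 4.5] grip 31.1 j [ 1.36  0.8  -1.08  1.91 -0.3   1.02 -1.2 ]
```

View pics/s4.png

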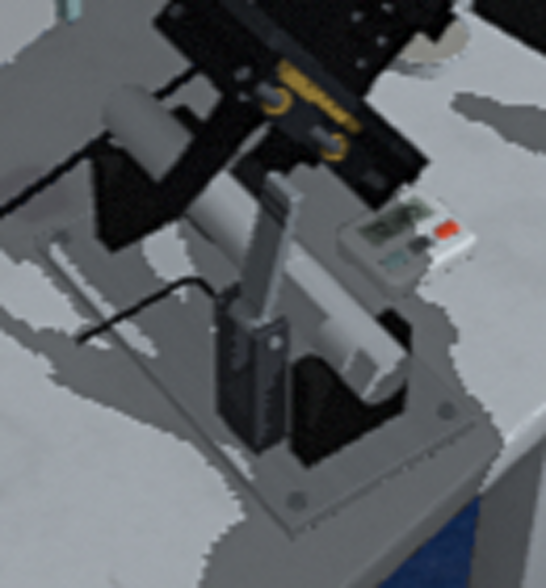

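View pics/w4.png

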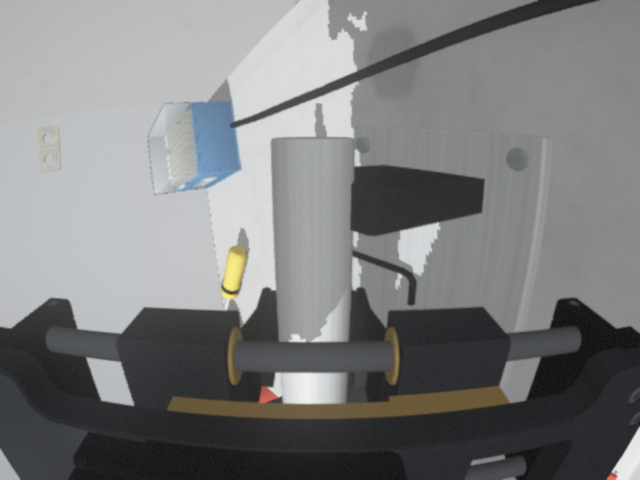

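>>> {"op": "jog_arm", "data": {
  "targets": [
    [0,0,0,0,0,0,5],
    [0,0,0,0,0,0,8.7],
    [0,0,0,0,0,0,8.7],
    [0,0,0,0,0,0,8.7],
    [0,0,0,-3,0,0,8.7],
    [0,0,0,-4,0,0,8.7],
    [0,0,0,-4,0,0,8.7],
    [0,0,0,0,0,0,8.7]
  ]
}}

```text
time: 11.25
position: [0.5129, -0.0937, 0.1482]
tool_rot: [2.055, 1.71, -0.649]
ft_force: [-0.2, -0.7, 0.4]
grip_width: 0.998
```

```bash
python3 -c "
from h import *
plan([((20,0,220),10,5),((0,120,235),-35,5)],8.7)"
```

```text
t 11.25 p_fix mm [ 36.8 -94.5 148.2] tilt 54.8 y_tool in fix [ 1.    -0.008  0.002] z [-0.003 -0.576 -0.818] F [-0.  -0.7  0.4] grip 86.9 j [ 1.48  0.74 -1.1   1.79 -0.29  1.25 -1.2 ]
[-0.2, -9.0, -0.4, 0.72, -0.35, -2.26, 8.7],[0.0, -8.9, 0.0, 0.35, -0.34, -2.35, 8.7],[0.0, -9.0, 0.0, -0.01, -0.33, -2.37, 8.7],[0.0, -9.0, 0.0, -0.38, -0.34, -2.34, 8.7],[0.0, -8.9, 0.0, -0.75, -0.34, -2.26, 8.7],[0.0, -9.0, 0.0, 0.12, -0.4, -2.41, 8.7],[0.0, -9.0, 0.0, -0.25, -0.4, -2.41, 8.7],[0.0, -9.0, 0.0, -0.63, -0.4, -2.33, 8.7],[0.0, -9.0, 0.0, -0.99, -0.4, -2.21, 8.7],[0.0, -9.0, 0.0, -1.32, -0.4, -2.03, 8.7],
```

>>> {"op": "jog_arm", "data": {
  "targets": [
    [0,-9,-0.4,0.7,-0.35,-2.25,8.7],
    [0,-9,0,0.35,-0.35,-2.35,8.7],
    [0,-9,0,0,-0.35,-2.35,8.7],
    [0,-9,0,-0.4,-0.35,-2.35,8.7],
    [0,-9,0,-0.75,-0.35,-2.25,8.7],
    [0,-9,0,0.1,-0.4,-2.4,8.7],
    [0,-9,0,-0.25,-0.4,-2.4,8.7],
    [0,-9,0,-0.6,-0.4,-2.3,8.7],
    [0,-9,0,-1,-0.4,-2.2,8.7],
    [0,-9,0,-1.3,-0.4,-2,8.7]
  ]
}}

```text
time: 12.5
position: [0.511, 0.1277, 0.2342]
tool_rot: [0.821, 0.698, -1.594]
ft_force: [0.1, -0.5, -0.1]
grip_width: 1.002
```

>>> {"op": "jog_arm", "data": {
  "targets": [
    [0,0,0,0,0,0,8.7],
    [0,0,0,0,0,0,8.7]
  ]
}}

```text
time: 12.75
position: [0.5108, 0.1272, 0.2336]
tool_rot: [0.823, 0.704, -1.592]
ft_force: [-0.2, 0.6, 0.3]
grip_width: 1.0
```

```bash
cat >> h.py <<'E'
def look(n,crop,k):
    s,p,X=st();im,d=get_image('wrist');np.savez(f'pics/{n}.npz',d=d,p=p*1e3,X=X);cv2.imwrite(f'pics/{n}.png',im[:,:,::-1])
    r0,r1,c0,c1=crop;cv2.imwrite(f'pics/{n}c.png',cv2.resize(im[r0:r1,c0:c1,::-1],None,fx=k,fy=k,interpolation=cv2.INTER_CUBIC))
    return wcloud(d,p*1e3,X)
def ang(P,x0,x1):
    Q=P.reshape(-1,3);y=Q[:,1];z=Q[:,2]-85;a=np.degrees(np.arctan2(-y,z));r=np.hypot(y,z);m=(r<22)&(Q[:,0]>x0)&(Q[:,0]<x1)
    print((x0,x1),[(k,int(s.sum()),round(float(np.median(r[s])),1)) for k in range(-170,180,10) if (s:=(m&(a>=k)&(a<k+10))).sum()>2])
E
python3 -c "
from h import *
P=look('w5',(235,345,230,400),4.5)
for x in((-118,-106),(-78,-60),(-60,-44),(-30,-10),(0,30)):ang(P,*x)"
```

```text
t 12.75 p_fix mm [ -3.5 122.7 233.6] tilt -35.0 y_tool in fix [ 1.     0.006 -0.007] z [ 0.009 -0.819  0.573] F [-0.3  0.6  0.3] grip 87.0 j [ 0.18  0.53 -1.02  1.55  0.75  1.86 -2.63]
(-118, -106) [(-130, 5, 13.9), (-120, 15, 13.2), (-110, 12, 12.6), (-100, 17, 11.7), (-90, 12, 10.8), (-80, 13, 10.2), (-70, 12, 10.1), (-60, 14, 9.8), (-50, 11, 10.8), (-40, 20, 11.2), (-30, 29, 13.2), (-20, 31, 15.5), (-10, 23, 16.2), (0, 25, 16.4), (10, 20, 16.9), (20, 14, 17.4), (30, 8, 17.7), (40, 4, 18.1)]
(-78, -60) [(-110, 9, 12.8), (-100, 13, 11.7), (-90, 11, 10.6), (-80, 13, 10.1), (-70, 9, 9.9), (-60, 14, 10.4), (-50, 7, 10.3), (-40, 19, 11.9), (-30, 18, 13.2), (-20, 26, 15.5), (-10, 26, 16.2), (0, 29, 16.8), (10, 24, 17.2), (20, 24, 17.4), (30, 11, 17.5), (40, 8, 17.7)]
(-60, -44) [(-120, 5, 12.8), (-110, 13, 12.5), (-100, 21, 11.6), (-90, 18, 10.7), (-80, 34, 10.2), (-70, 20, 9.7), (-60, 28, 10.1), (-50, 31, 10.8), (-40, 32, 11.9), (-30, 40, 13.3), (-20, 57, 15.2), (-10, 42, 16.4), (0, 46, 16.8), (10, 31, 17.2), (20, 20, 17.4), (30, 18, 17.5), (40, 19, 18.6)]
(-30, -10) [(-130, 3, 12.7), (-120, 10, 12.8), (-110, 17, 12.7), (-100, 22, 12.9), (-90, 28, 13.0), (-80, 38, 13.3), (-70, 41, 13.6), (-60, 56, 13.7), (-50, 48, 14.3), (-40, 63, 14.7), (-30, 65, 15.3), (-20, 61, 15.5), (-10, 64, 16.3), (0, 45, 16.6), (10, 53, 16.9), (20, 43, 17.7), (30, 28, 18.2), (40, 8, 18.5)]
(0, 30) [(-120, 20, 12.5), (-110, 25, 12.5), (-100, 28, 12.7), (-90, 50, 13.1), (-80, 60, 13.3), (-70, 71, 13.5), (-60, 76, 13.9), (-50, 97, 14.1), (-40, 95, 14.8), (-30, 95, 15.4), (-20, 102, 15.7), (-10, 108, 16.4), (0, 83, 16.8), (10, 82, 17.2), (20, 65, 17.8), (30, 45, 18.4), (40, 16, 18.7)]
```

View pics/w5c.png

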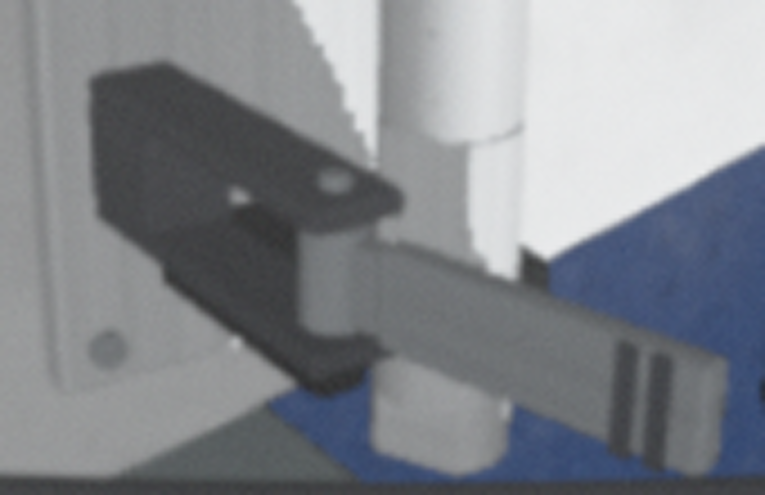

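```bash
cat >> h.py <<'E'
def flat(P,lo,hi):
    Q=P.reshape(-1,3)
    # reference axis from the round part
    y=Q[:,1];z=Q[:,2]-85;r=np.hypot(y,z);m=(r<22)&(Q[:,0]>-35)&(Q[:,0]<5)
    from scipy.optimize import least_squares
    o=least_squares(lambda c:np.hypot(y[m]-c[0],z[m]-c[1])-16,[0,0],loss='soft_l1').x
    a=np.degrees(np.arctan2(-(y-o[0]),z-o[1]));r=np.hypot(y-o[0],z-o[1])
    print('axis off',np.round(o,2))
    for x0,x1 in((-58,-43),(-78,-58),(-118,-105)):
        s=(r<19)&(r>8)&(Q[:,0]>x0)&(Q[:,0]<x1)&(a>lo)&(a<hi)
        if s.sum()<15: continue
        yy=y[s];zz=z[s]
        c=np.cov(np.c_[yy,zz].T);w,v=np.linalg.eigh(c);n=v[:,0]
        if n@[yy.mean()-o[0],zz.mean()-o[1]]<0:n=-n
        print((x0,x1),s.sum(),'phi',np.degrees(np.arctan2(-n[0],n[1])).round(1),'dist',round(float(n@[yy.mean()-o[0],zz.mean()-o[1]]),1),'rms',np.sqrt(w[0]).round(2))
E
python3 -c "
from h import *
f=np.load('pics/w5.npz');P=wcloud(f['d'],f['p'],f['X'])
flat(P,-95,-45);flat(P,-100,-35);flat(P,-90,-40)"
```

```text
axis off [-2.99  0.71]
(-58, -43) 145 phi -66.0 dist 12.4 rms 0.71
(-78, -58) 86 phi -65.7 dist 12.5 rms 0.62
(-118, -105) 97 phi -64.7 dist 12.8 rms 1.29
axis off [-2.99  0.71]
(-58, -43) 205 phi -66.0 dist 12.4 rms 0.7
(-78, -58) 117 phi -66.4 dist 12.5 rms 0.61
(-118, -105) 127 phi -64.3 dist 12.7 rms 1.17
axis off [-2.99  0.71]
(-58, -43) 161 phi -66.7 dist 12.4 rms 0.71
(-78, -58) 86 phi -67.0 dist 12.4 rms 0.61
(-118, -105) 97 phi -63.6 dist 12.8 rms 1.29
```

```bash
python3 -c "
from h import *
plan([((35,68,182),-35,3),((35,-1,85),-35,4)],8.7)"
```

```text
t 12.8 p_fix mm [ -2.6 121.1 234.3] tilt -35.0 y_tool in fix [ 1.     0.002 -0.005] z [ 0.005 -0.819  0.573] F [ 0.6 -0.2 -0.4] grip 86.7 j [ 0.18  0.53 -1.02  1.55  0.75  1.86 -2.63]
[0.3, 0.0, 0.2, 2.44, 1.26, 0.46, 8.7],[0.0, 0.0, 0.0, 2.44, 1.25, 0.45, 8.7],[0.0, 0.0, 0.0, 2.45, 1.26, 0.45, 8.7],[0.0, 0.0, 0.0, 2.98, 0.0, 0.02, 8.7],[0.0, 0.0, 0.0, 2.97, -0.01, 0.02, 8.7],[0.0, 0.0, 0.0, 2.98, 0.0, 0.03, 8.7],[0.0, 0.0, 0.0, 2.97, 0.0, 0.02, 8.7],
```

>>> {"op": "jog_arm", "data": {
  "targets": [
    [0.3,0,0.2,2.45,1.25,0.45,8.7],
    [0,0,0,2.45,1.25,0.45,8.7],
    [0,0,0,2.45,1.25,0.45,8.7],
    [0,0,0,2.95,0,0,8.7],
    [0,0,0,2.95,0,0,8.7],
    [0,0,0,2.95,0,0,8.7],
    [0,0,0,2.5,0,0,8.7],
    [0,0,0,0,0,0,8.7],
    [0,0,0,0,0,0,8.7]
  ]
}}

```text
time: 13.92
position: [0.5285, 0.0031, 0.0895]
tool_rot: [0.832, 0.696, -1.593]
ft_force: [0.7, 0.2, 0.8]
grip_width: 0.997
```

```bash
python3 -c "
from h import *
plan([((35,-1,85),-35,1)],8.7)"
```

```text
t 13.93 p_fix mm [35.4  3.5 89.5] tilt -34.9 y_tool in fix [ 1.    -0.     0.002] z [-0.001 -0.82   0.572] F [0.7 0.3 0.8] grip 86.8 j [ 0.35  0.6  -0.93  1.78  0.88  1.57 -2.62]
[-0.1, -0.1, -0.1, 0.63, -0.04, 0.11, 8.7],
```

>>> {"op": "jog_arm", "data": {
  "targets": [
    [0,0,0,0.6,0,0.1,5],
    [0,0,0,0,0,0,3.6],
    [0,0,0,0,0,0,2.8],
    [0,0,0,0,0,0,2.8],
    [0,0,0,0,0,0,2.8],
    [0,0,0,0,0,0,2.8],
    [0,0,0,0,0,0,2.8],
    [0,5,0,0,0,0,2.8],
    [0,8,0,0,0,0,2.8],
    [0,8,0,0,0,0,2.8]
  ]
}}

```text
time: 15.18
position: [0.5276, -0.0011, 0.0851]
tool_rot: [1.14, 0.956, -1.452]
ft_force: [-0.2, -1.1, -3.7]
grip_width: 0.357
```

>>> {"op": "jog_arm", "data": {
  "targets": [
    [0,8,0,0,0,0,2.8],
    [0,8,0,0,0,0,2.8],
    [0,8,0,0,0,0,2.8],
    [0,8,0,0,0,0,2.8],
    [0,8,0,0,0,0,2.8],
    [0,5,0,0,0,0,2.8],
    [0,0,0,0,0,0,2.8],
    [0,0,0,0,0,0,2.8]
  ]
}}

```text
time: 16.18
position: [0.528, -0.0014, 0.0851]
tool_rot: [1.757, 1.472, -0.991]
ft_force: [0.7, 0.3, 0.7]
grip_width: 0.355
```

```bash
python3 -c "
from h import *
st()
p,d=get_image('top');cv2.imwrite('pics/t6.png',cv2.resize(p[180:320,270:380,::-1],None,fx=4.2,fy=4.2,interpolation=cv2.INTER_CUBIC))
P=cloud('top',d)[180:320,270:380].reshape(-1,3);P=(P-C)@F*1e3
y=P[:,1];z=P[:,2]
for x0,x1 in((-118,-106),(-78,-44),(-36,-5)):
    for k in range(-14,15,3):
        s=(P[:,0]>x0)&(P[:,0]<x1)&(y>k)&(y<k+3)&(z>75)&(z<106)
        print(k,s.sum(),np.median(z[s]).round(1),end=' | ')
    print()
"
```

```text
t 16.18 p_fix mm [35.7 -1.  85.1] tilt 31.1 y_tool in fix [ 1.    -0.001  0.002] z [ 0.    -0.857 -0.516] F [0.6 0.4 0.7] grip 30.8 j [ 1.36  0.71 -1.33  1.94  0.17  0.97 -1.73]
-14 6 93.4 | -11 7 97.2 | -8 4 97.9 | -5 7 96.8 | -2 6 97.2 | 1 7 96.5 | 4 6 97.2 | 7 7 96.8 | 10 6 96.4 | 13 6 90.8 | 
-14 17 94.8 | -11 21 96.3 | -8 15 96.7 | -5 20 96.7 | -2 17 97.1 | 1 21 96.9 | 4 16 95.7 | 7 20 97.4 | 10 17 97.3 | 13 17 91.6 | 
-14 15 94.8 | -11 19 96.9 | -8 16 98.3 | -5 16 99.9 | -2 14 101.0 | 1 19 100.5 | 4 16 100.0 | 7 14 98.0 | 10 16 95.2 | 13 12 92.8 |
```

View pics/t6.png

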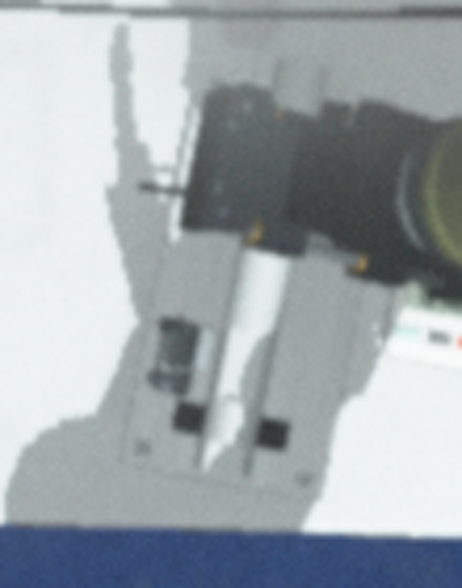

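```bash
cat >> h.py <<'E'
def topflat():
    N=[]
    p,d=get_image('top')
    P=(cloud('top',d)[180:320,270:380].reshape(-1,3)-C)@F*1e3
    for x0,x1 in((-119,-105),(-78,-42)):
        s=(P[:,0]>x0)&(P[:,0]<x1)&(abs(P[:,1])<9)&(P[:,2]>90)&(P[:,2]<102)
        k,b=np.polyfit(P[s,1],P[s,2],1);print((x0,x1),s.sum(),'phi',np.degrees(np.arctan(k)).round(1),'+-',np.degrees(np.std(P[s,2]-k*P[s,1]-b)/np.sqrt(s.sum())/5).round(1),'z',round(b,1))
E
python3 -c "
from h import *
topflat();st()"
```

```text
(-119, -105) 46 phi -1.1 +- 2.8 z 96.6
(-78, -42) 115 phi 4.6 +- 1.9 z 97.1
t 16.27 p_fix mm [35.7 -0.8 84.9] tilt 31.0 y_tool in fix [ 1.    -0.     0.002] z [ 0.001 -0.857 -0.515] F [1.8 0.7 0.8] grip 31.2 j [ 1.36  0.71 -1.33  1.94  0.17  0.97 -1.73]
```

>>> {"op": "jog_arm", "data": {
  "targets": [
    [0,0,0,0,0,0,4.5],
    [0,0,0,0,0,0,7],
    [0,0,0,0,0,0,8.7],
    [0,0,0,0,0,0,8.7],
    [0,0,0,-3,0,0,8.7],
    [0,0,0,-4,0,0,8.7],
    [0,0,0,-4,0,0,8.7],
    [0,0,0,0,0,0,8.7]
  ]
}}

```text
time: 17.27
position: [0.5191, -0.0592, 0.1808]
tool_rot: [1.757, 1.466, -0.992]
ft_force: [-0.6, -0.0, -0.1]
grip_width: 0.992
```

```bash
python3 -c "
from h import *
topflat()
plan([((0,-30,260),5,4)],8.7)"
```

```text
(-119, -105) 46 phi 1.5 +- 3.6 z 97.0
(-78, -42) 116 phi -2.4 +- 2.1 z 97.2
t 17.32 p_fix mm [ 35.6 -58.3 179.3] tilt 30.9 y_tool in fix [ 1.    -0.001  0.002] z [ 0.    -0.858 -0.514] F [-0.   0.1 -0.8] grip 86.8 j [ 1.49  0.53 -1.36  1.83 -0.02  1.18 -1.56]
[0.0, -6.5, -0.1, -1.37, -0.89, -1.64, 8.7],[0.0, -6.5, 0.0, -1.54, -0.88, -1.48, 8.7],[0.0, -6.5, 0.0, -1.71, -0.89, -1.3, 8.7],[0.0, -6.4, 0.0, -1.83, -0.89, -1.09, 8.7],
```

>>> {"op": "jog_arm", "data": {
  "targets": [
    [0,-6.5,0,-1.4,-0.9,-1.6,8.7],
    [0,-6.5,0,-1.5,-0.9,-1.5,8.7],
    [0,-6.5,0,-1.7,-0.9,-1.3,8.7],
    [0,-6.4,0,-1.8,-0.9,-1.1,8.7],
    [0,0,0,0,0,0,8.7],
    [0,0,0,0,0,0,8.7]
  ]
}}

```text
time: 18.08
position: [0.486, -0.0235, 0.2577]
tool_rot: [1.408, 1.183, -1.287]
ft_force: [-0.1, 0.2, -0.5]
grip_width: 1.0
```

```bash
python3 -c "
from h import *
P=look('w7',(220,345,230,400),4.5)
flat(P,-30,30);flat(P,-35,35);flat(P,-25,25)"
```

```text
t 18.07 p_fix mm [ -1.9 -30.  257.7] tilt 5.2 y_tool in fix [ 1.     0.    -0.001] z [ 0.    -0.996 -0.09 ] F [-0.1  0.2 -0.5] grip 87.0 j [ 1.46 -0.02 -1.36  1.79 -0.11  1.35 -1.62]
axis off [-2.53 -0.03]
(-58, -43) 243 phi 1.9 dist 12.4 rms 0.66
(-78, -58) 300 phi -0.6 dist 12.4 rms 0.68
(-118, -105) 67 phi 0.6 dist 12.7 rms 0.88
axis off [-2.53 -0.03]
(-58, -43) 293 phi 1.9 dist 12.4 rms 0.66
(-78, -58) 370 phi 0.1 dist 12.4 rms 0.68
(-118, -105) 82 phi 1.2 dist 12.6 rms 0.84
axis off [-2.53 -0.03]
(-58, -43) 194 phi 2.1 dist 12.3 rms 0.66
(-78, -58) 235 phi 0.3 dist 12.4 rms 0.68
(-118, -105) 54 phi -1.8 dist 12.7 rms 0.94
```

View pics/w7c.png

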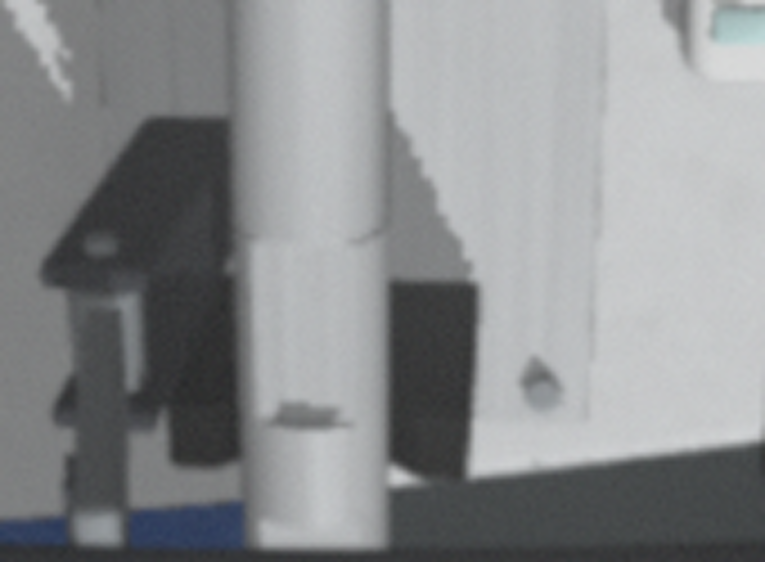

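```bash
python3 -c "
from h import *
plan([((-54,85,250),0,6),((-54,75,194),0,2)],0)"
```

```text
t 18.12 p_fix mm [ -1.8 -30.5 257.6] tilt 5.2 y_tool in fix [ 1.    -0.001 -0.001] z [-0.001 -0.996 -0.091] F [-0.4 -0.3 -0.5] grip 87.5 j [ 1.46 -0.02 -1.36  1.79 -0.11  1.35 -1.62]
[-0.1, -0.9, 0.1, 0.3, -0.87, -1.9, 0.0],[0.0, -0.8, 0.0, 0.28, -0.87, -1.91, 0.0],[0.0, -0.9, 0.0, 0.24, -0.87, -1.92, 0.0],[0.0, -0.9, 0.0, 0.22, -0.87, -1.92, 0.0],[0.0, -0.9, 0.0, 0.18, -0.87, -1.92, 0.0],[0.0, -0.8, 0.0, 0.16, -0.87, -1.92, 0.0],[0.0, 0.0, 0.0, 2.8, 0.0, 0.5, 0.0],[0.0, 0.0, 0.0, 2.8, 0.0, 0.5, 0.0],
```

>>> {"op": "jog_arm", "data": {
  "targets": [
    [0,-0.9,0,0.3,-0.9,-1.9,0],
    [0,-0.9,0,0.25,-0.9,-1.9,0],
    [0,-0.9,0,0.25,-0.9,-1.9,0],
    [0,-0.9,0,0.2,-0.9,-1.9,0],
    [0,-0.9,0,0.2,-0.8,-1.9,0],
    [0,-0.7,0,0.2,-0.8,-1.9,0],
    [0,0,0,0,0,0,0],
    [0,0,0,0,0,0,0]
  ],
  "squeeze": 10
}}

```text
time: 19.12
position: [0.4554, 0.0972, 0.2504]
tool_rot: [1.338, 1.122, -1.337]
ft_force: [0.3, -0.4, -0.1]
grip_width: 0.17
```

```bash
python3 -c "
from h import *
P=look('w8',(220,345,230,400),4.5)
plan([((-54,75,194),0,2)],0)"
```

```text
t 19.12 p_fix mm [-52.9  83.6 250.4] tilt 0.0 y_tool in fix [ 1.    -0.002 -0.   ] z [-0.002 -1.    -0.001] F [ 0.4 -0.3 -0.1] grip 14.8 j [ 1.28 -0.24 -1.35  1.84 -0.24  1.36 -1.76]
t 19.18 p_fix mm [-52.8  83.6 250.6] tilt 0.0 y_tool in fix [ 1.    -0.002 -0.   ] z [-0.002 -1.    -0.   ] F [-0.9 -1.4 -0.2] grip 11.1 j [ 1.28 -0.24 -1.35  1.84 -0.24  1.36 -1.76]
[-0.1, 0.0, 0.0, 2.83, -0.06, 0.43, 0.0],[0.0, 0.0, 0.0, 2.83, -0.06, 0.43, 0.0],
```

View pics/w8.png

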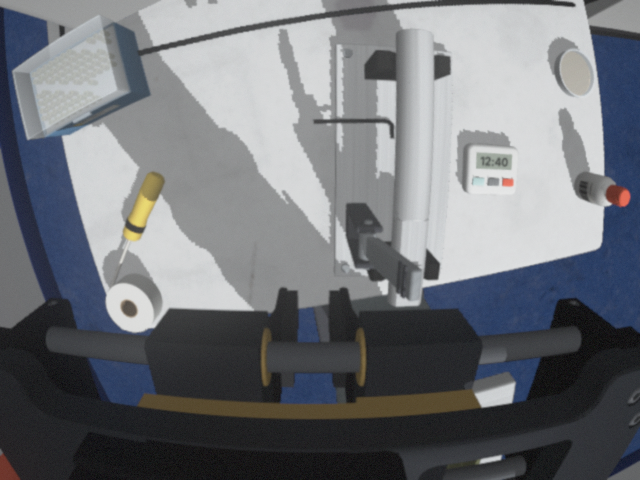

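>>> {"op": "jog_arm", "data": {
  "targets": [
    [0,0,0,2.8,0,0.3,0],
    [0,0,0,2.8,0,0.3,0],
    [0,0,0,0,0,0,0]
  ]
}}

```text
time: 19.55
position: [0.4528, 0.0919, 0.193]
tool_rot: [1.336, 1.127, -1.339]
ft_force: [0.5, 0.2, 0.0]
grip_width: 0.004
```

```bash
python3 -c "
from h import *
plan([((-54,43,194),0,2),((-54,16,184),0,2),((-54,-2,170),0,2)],0)"
```

```text
t 19.55 p_fix mm [-54.5  78.  193. ] tilt 0.1 y_tool in fix [ 1.    -0.    -0.005] z [-0.    -1.    -0.002] F [0.5 0.3 0. ] grip 0.3 j [ 1.17 -0.04 -1.37  1.93 -0.05  1.23 -1.93]
[0.0, -0.1, 0.3, -0.05, 0.03, 1.75, 0.0],[0.0, 0.0, 0.0, -0.05, 0.02, 1.75, 0.0],[0.0, 0.0, 0.0, 0.5, 0.0, 1.35, 0.0],[0.0, 0.0, 0.0, 0.5, 0.0, 1.35, 0.0],[0.0, 0.0, 0.0, 0.7, 0.0, 0.9, 0.0],[0.0, 0.0, 0.0, 0.69, 0.0, 0.9, 0.0],
```

>>> {"op": "jog_arm", "data": {
  "targets": [
    [0,0,0,0,0,1.75,0],
    [0,0,0,0,0,1.75,0],
    [0,0,0,0.5,0,1.35,0],
    [0,0,0,0.5,0,1.35,0],
    [0,0,0,0,0,0,0]
  ]
}}

```text
time: 20.18
position: [0.4432, 0.0307, 0.1845]
tool_rot: [1.336, 1.12, -1.338]
ft_force: [-0.7, 0.7, -0.2]
grip_width: 0.004
```

```bash
python3 -c "
from h import *
plan([((-54,-2,170),0,2),((-54,-14,153),0,2),((-54,-20,135),0,2)],0)
p,d=get_image('scene');cv2.imwrite('pics/s9.png',cv2.resize(p[180:320,270:400,::-1],None,fx=4.2,fy=4.2,interpolation=cv2.INTER_CUBIC))"
```

```text
t 20.18 p_fix mm [-53.3  16.  184.5] tilt -0.1 y_tool in fix [ 1.    -0.002  0.   ] z [-0.002 -1.     0.001] F [-0.8  0.6 -0.2] grip 0.4 j [ 1.19 -0.13 -1.22  1.98 -0.13  1.21 -1.73]
[-0.1, 0.0, 0.0, 0.73, -0.03, 0.9, 0.0],[0.0, 0.1, 0.0, 0.73, -0.03, 0.9, 0.0],[0.0, 0.0, 0.0, 0.85, 0.0, 0.6, 0.0],[0.0, 0.0, 0.0, 0.85, 0.0, 0.6, 0.0],[0.0, 0.0, 0.0, 0.9, 0.0, 0.3, 0.0],[0.0, 0.0, 0.0, 0.89, -0.01, 0.3, 0.0],
```

View pics/s9.png

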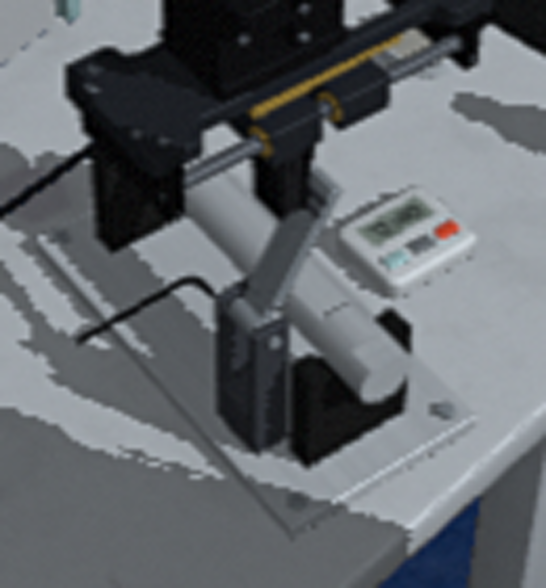

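>>> {"op": "jog_arm", "data": {
  "targets": [
    [0,0,0,0.75,0,0.9,0],
    [0,0,0,0.75,0,0.9,0],
    [0,0,0,0.85,0,0.6,0],
    [0,0,0,0.85,0,0.6,0],
    [0,0,0,0.9,0,0.3,0],
    [0,0,0,0.9,0,0.3,0],
    [0,0,0,0,0,0,0],
    [0,0,0,0,0,0,0]
  ]
}}

```text
time: 21.22
position: [0.4375, -0.0033, 0.1349]
tool_rot: [1.335, 1.121, -1.335]
ft_force: [0.9, 0.2, 0.8]
grip_width: 0.01
```

```bash
python3 -c "
from h import *
st()
p,d=get_image('scene');cv2.imwrite('pics/s10.png',cv2.resize(p[180:320,270:400,::-1],None,fx=4.2,fy=4.2,interpolation=cv2.INTER_CUBIC))"
```

```text
t 21.23 p_fix mm [-53.1 -18.5 134.9] tilt -0.0 y_tool in fix [1.    0.001 0.001] z [ 0.001 -1.     0.001] F [0.9 0.3 0.8] grip 0.9 j [ 1.22 -0.03 -1.23  2.05 -0.03  1.1  -1.74]
```

View pics/s10.png

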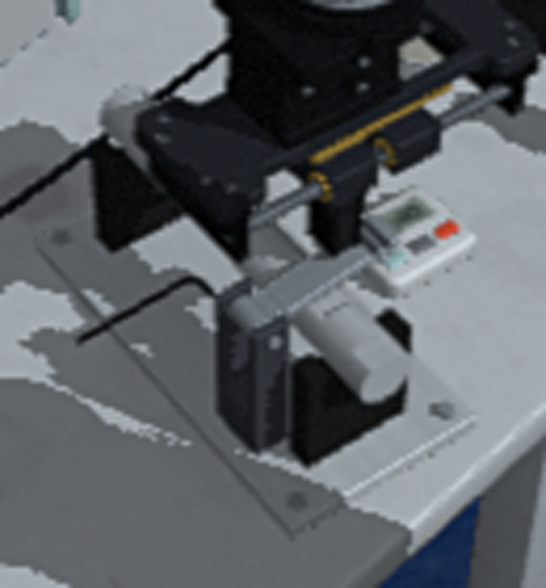

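>>> {"op": "jog_arm", "data": {
  "targets": [
    [0,0,0,0.5,0,0.1,0],
    [0,0,0,0.4,0,0.1,0],
    [0,0,0,0,0,0,0],
    [0,0,0,0.15,0,0,0],
    [0,0,0,0,0,0,0]
  ]
}}

```text
time: 21.9
position: [0.437, -0.0057, 0.1244]
tool_rot: [1.335, 1.121, -1.336]
ft_force: [-0.3, -0.2, 1.6]
grip_width: 0.009
```

>>> {"op": "jog_arm", "data": {
  "targets": [
    [0,0,0,0.15,0,0,0],
    [0,0,0,0,0,0,0]
  ]
}}

```text
time: 22.15
position: [0.4371, -0.0057, 0.124]
tool_rot: [1.334, 1.121, -1.337]
ft_force: [-5.2, 0.2, 14.0]
grip_width: 0.001
```

>>> {"op": "jog_arm", "data": {
  "targets": [
    [0,0,0,0.08,0,0,0],
    [0,0,0,0,0,0,0],
    [0,0,0,0,0,0,0]
  ]
}}

```text
time: 22.52
position: [0.4371, -0.0057, 0.1239]
tool_rot: [1.333, 1.121, -1.338]
ft_force: [-8.1, 0.4, 21.4]
grip_width: 0.009
```

>>> {"op": "jog_arm", "data": {
  "targets": [
    [0,0,0,-0.5,0,0,0],
    [0,0,0,-3,0,0,0],
    [0,0,0,-5,0,0,0],
    [0,0,0,-4,2,0,0],
    [0,0,0,-2,2,3,0],
    [0,0,0,0,1,4,0],
    [0,0,0,0,0,0,0],
    [0,0,0,0,0,0,0]
  ]
}}

```text
time: 23.52
position: [0.4741, -0.0824, 0.2669]
tool_rot: [1.336, 1.122, -1.335]
ft_force: [0.3, 0.1, -1.0]
grip_width: 0.007
```

```bash
python3 -c "
from h import *
P=look('w11',(220,345,150,420),2.8)
p,d=get_image('scene');cv2.imwrite('pics/s11.png',cv2.resize(p[180:320,270:400,::-1],None,fx=4.2,fy=4.2,interpolation=cv2.INTER_CUBIC))
p,d=get_image('top')
Q=(cloud('top',d)[180:320,270:380].reshape(-1,3)-C)@F*1e3
for n,Q in(('top',Q),('wrist',P.reshape(-1,3))):
    s=(abs(Q[:,0]+60)<8)&(Q[:,1]>-44)&(Q[:,1]<28)&(Q[:,2]>90)&(Q[:,2]<125)
    if s.sum()>9:
        k,b=np.polyfit(Q[s,1],Q[s,2],1);print(n,'strap',s.sum(),'angle rad',-k,'z at 0',b)
    for x0,x1 in((-119,-105),):
        s=(Q[:,0]>x0)&(Q[:,0]<x1)&(abs(Q[:,1])<9)&(Q[:,2]>90)&(Q[:,2]<104)
        if s.sum()>9:
            k,b=np.polyfit(Q[s,1],Q[s,2],1);print(n,'D phi deg',np.degrees(k),s.sum(),b)
flat(P,-30,30)
"
```

```text
t 23.52 p_fix mm [ -3.4 -90.  266.9] tilt -0.0 y_tool in fix [1.    0.001 0.   ] z [ 0.001 -1.     0.   ] F [ 0.3  0.2 -1. ] grip 0.6 j [ 1.33 -0.04 -1.16  1.79 -0.04  1.37 -1.57]
top strap 211 angle rad 0.020136546646759214 z at 0 105.02743281544461
top D phi deg 4.265023289529832 45 97.12928738825347
wrist strap 1181 angle rad 0.014670218527950678 z at 0 105.32293671006771
axis off [-2.34 -0.07]
(-58, -43) 147 phi 1.7 dist 13.3 rms 1.97
(-78, -58) 37 phi -0.0 dist 13.3 rms 2.09
```

View pics/s11.png

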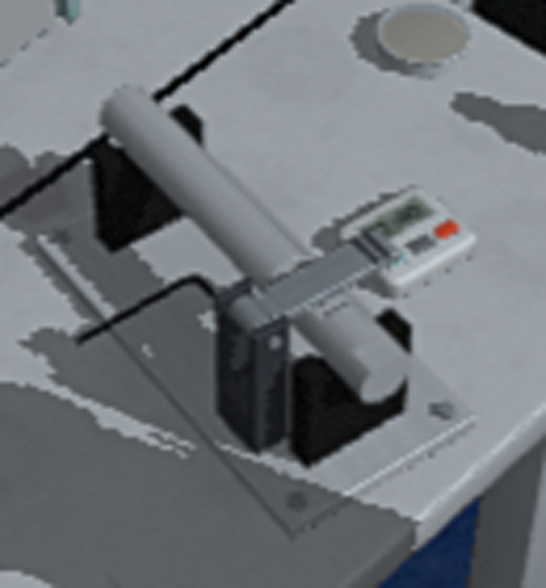

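View pics/w11.png

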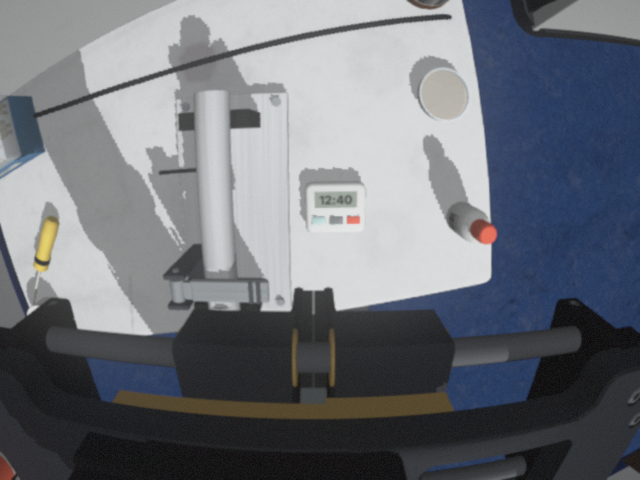

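```bash
python3 -c "
from h import *
A=[];B=[];Z=[]
for i in range(16):
    p,d=get_image('top')
    Q=(cloud('top',d)[180:320,270:380].reshape(-1,3)-C)@F*1e3
    s=(abs(Q[:,0]+60)<8)&(Q[:,1]>-44)&(Q[:,1]<28)&(Q[:,2]>90)&(Q[:,2]<125)
    A.append(-np.polyfit(Q[s,1],Q[s,2],1)[0])
    s=(Q[:,0]>-119)&(Q[:,0]<-105)&(abs(Q[:,1])<9)&(Q[:,2]>90)&(Q[:,2]<104)
    B.append(np.degrees(np.polyfit(Q[s,1],Q[s,2],1)[0]))
    s=(Q[:,2]>8)&(Q[:,2]<16)&(abs(Q[:,0])<120)&(abs(Q[:,1])<58)&(abs(Q[:,1])>35)
    Z.append(np.degrees(np.polyfit(Q[s,1],Q[s,2],1)[0]))
print(np.mean(A),np.std(A)/4,np.mean(B),np.std(B)/4,np.mean(Z),np.std(Z)/4)
Q=(cloud('top',d)[180:320,270:380].reshape(-1,3)-C)@F*1e3
m=(abs(Q[:,1])<15)&(Q[:,2]>90)&(Q[:,2]<106);print('shaft x',Q[m,0].min(),Q[m,0].max())
for a,b in((-35,-10),(50,80)):
  s=m&(Q[:,0]>a)&(Q[:,0]<b);print(Q[s,1].mean(),Q[s,2].max())
st()
"
```

```text
0.009692590230786561 0.001768963353430882 0.7623146121316711 0.6753896003694763 0.04872126021546778 0.019579088791059896
shaft x -119.1498996788944 120.75134770104722
0.4506646027192524 104.42502076324733
11.537612771364172 100.53537147900559
t 24.48 p_fix mm [ -3.2 -90.6 267.2] tilt -0.1 y_tool in fix [1.    0.    0.001] z [ 0.    -1.     0.001] F [ 0.1 -0.3  0.1] grip 0.3 j [ 1.33 -0.04 -1.16  1.78 -0.04  1.37 -1.57]
```

```bash
python3 -c "
from bench import *
print(close_job())"
```

```text
the job is handed in; nothing more can be done
None
```

The shaft's flats face up and the strap is pressed closed on the seat. I handed the job in at about 24.5 s of the 67 s allowed, with the arm clear of everything.

**What I did**
- **Finding the flats:** wrist views from both sides showed only round surface, so the flats faced almost straight down, about 155° from up.
- **Rolling the shaft:** I rolled it in two grasps, about 90° and then 66°, without lifting it, and let go. The wrist depth images then put the flats between −2° and +2° of vertical.
- **Closing the strap:** I swung it down with the closed fingertips and pressed to about 21 N. The fingers stopped at the height expected for a fully closed strap.

**Last checks**, averaged over 16 top-camera images:

| Check | Measured | Limit |
|---|---|---|
| Strap angle | 0.010 ± 0.002 rad | 0.04 rad |
| Flats off vertical | 0.8 ± 0.7° | 6° |
| Shaft along the grooves | centred within about 1 mm | 15 mm |

- **Disagreement:** a single top image had put the flats at 4.3°. The noise on one reading is about ±3°, and the average did not bear it out.
- **Failed check:** the check of the shaft's side-to-side position near its +x end gave no usable reading, because the gripper was in the way.
- **Other things on the bench:** I saw no sign that any of them moved in the last pictures. I did not measure their positions.

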